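# Unclip the two blue-capped tubes

### The arm

A 6-joint arm with a two-finger parallel gripper is mounted at the origin on a cart in front of the work surface, level with it; the furniture and walls round the work are solid. World frame = base frame: x ahead of the robot, y to its left, z up, the work surface at z = 0. Lengths are in m, angles in rad, forces in N, time in s.
With the tool pointing down it reaches from about 0.25 to 0.725 m from the base axis. Payload 4 kg.
Tool frame: the origin (TCP) lies where the fingers leave the gripper's body, on its centre line; the fingertips stand 73 mm ahead of it and the grasp point (between the pads) lies 54 mm ahead of it (bot.tip_reach is the z of the fingertips in the tool frame, in m); z points along the fingers, x is the direction in which the jaws open and shut, and the axes are right-handed (so a half turn about z gives the same grasp; the last joint's range is limited). The gripper opens to 85 mm and grips with 20 to 120 N. Pads are 22 mm wide; open, the fingers measure 114 mm over their backs; the gripper's body (76 mm by 85 mm) begins 54 mm behind the grasp point. The pads swing forward as they close: fully open they stand 13 mm farther back than shut.
Start: joints at [1.195, 0.241, 0.005, 1.335, 0, 1.571], TCP at [0.184, 0.465, 0.304] pointing down, gripper open.
Joint ranges: [-2.72, 2.72], [-1.05, 1.87], [-1.09, 1.28], [-1.99, 2.15], [-1.42, 1.44], [-3.14, 3.14]. Speed limits (rad/s): [2.79, 2.79, 3.14, 3.14, 3.14, 3.14].

### API

Orientations are given as a unit quaternion [x, y, z, w].
In Python, from workcell import bot, vision, job_done gives the robot as it stands.
- The arm moves only by the tool drive_tool, never from a script. Its argument "steps" is one flat list of numbers, 7 for each row, row after row: the shift along the tool's x, y, z in m, then the turn, a rotation vector about the tool's x, y, z in degrees, then the closure, from -1 (fully open) to 1 (shut). A call has 1 to 8 rows; each row shifts and turns the commanded pose from where the row before left it, along the tool's axes as they then stand; what a row does not reach is not made up. A row lasts 1/12 s, in which the tool goes at most 41.7 mm and 7.16 degrees, less where a joint would pass 70% of its speed; a pose out of reach is approached as far as the arm can. A call is refused whole if a number of a shift passes 0.0417 or a number of a turn 7.16, either way. A call with a gripper value outside its range is refused whole. The fingers move at their own pace and stop on an object; the grip force is fixed at half the most. Time passes only in rows, so rows that do not move let the fingers close. It gives the time, the measured TCP pose, the force and the opening at its end, in the units of the state.
- bot.get_obs(): the state, without advancing time (a new reading comes with each control period).
- vision.camera(name): name is "side" or "top"; returns (picture, depth): 400x640x3 uint8, red, green, blue; 400x640 float32, m along the optical axis (not along the pixel's ray), 0 where there is no reading.
- vision.camera_model(name): a dict with "mtx" (3x3 intrinsics, pixels), "D" ([k1, k2, p1, p2, k3] as OpenCV has them; the pictures are not rectified), "rvec" (rotation vector, rad) and "tvec" (3), from world to camera coordinates, as OpenCV has them. Camera axes: x right, y down, z forward; pixel columns grow to the right and rows downward; lengths in m; the calibration is good to about 2 mm. A picture is of the moment at which its call begins. camera_model takes no time and is no camera call.
- job_done(): hands the job in, once; it reports no verdict.
The state is a dict: "clock": time; "joint_pos": joint angles; "joint_vel": joint speeds; "tau": joint torques, N m; "eef_pos": TCP position; "tool_rot": TCP orientation; "ft_force": force on the tool from outside, world axes, zero at the start; "ft_torque": the same for the moment, N m; "grip_width": finger opening in m.
Only numpy, scipy, OpenCV 4.12 (cv2) and the standard library are available. Lean on these libraries where they do the work, as an engineer would, in place of code of your own. Each camera call takes 0.05 s, during which the arm holds its last target.

### The job

Pull the two blue-capped tubes forward out of their spring clips on the clip stand and stand them upright on the floor of the white tray, one in each of its two bays, setting them down rather than dropping them. Leave the orange-capped tube clipped where it is, and do not disturb the beaker, the bottle, the slide box or the culture flask.

Things in the scene. Friction and masses are not known exactly. Their poses are not given: they have to be found in the camera images.
- clip_stand: Fixed stand holding three upright tubes. Grey base plate, 8 mm high, from x = -33 to +45 mm and y = +-126 mm; upright panel at its back, front face at x = +33 mm, 124 mm high. Origin: on the worktop under the middle tube's axis; x points from the tubes to the panel, so -x is the open front; y runs along the row; z up. Tubes stand on the base plate at y = +76, 0 and -76 mm, x = 0.
- clip_l (a point): Centre of the clip at y = +76 mm of the stand, on the tube's axis, 82 mm above the worktop; axes as clip_stand. Yellow C-shaped clip, heights 76 to 88 mm, of two sprung jaws that open sideways and let the tube out only towards the stand's -x. Jaws reach 17 mm forward and 20 mm to each side of the axis. A heel stop and a saddle stand behind the tube.
- clip_m (a point): The same for the middle clip. Every clip resists, then snaps: pulled at the cap, the force rises to roughly 8 to 15 N within the first 8 to 15 mm, then drops away by 25 mm; with its axis 40 mm out, the tube is clear of clip and tongue. Held by the cap, it comes out leaning forward some 5 to 8 degrees.
- clip_r (a point): The same for the clip at y = -76 mm. Over each cap's rear part an aluminium tongue, 20 mm wide, heights 122.5 to 126.5 mm above the worktop, reaches forward from the panel to x = +6 mm, so a tube cannot be lifted straight up while in its clip.
- tube_pink: Tube with a BLUE cap and a little pink contents, loose, about 40 to 80 g: body 27.6 mm diameter, cap 34.4 mm diameter from 96 to 112 mm above its underside. Origin: centre of its underside, z along its axis to the cap. Starts in one of the three clips (which one varies). Its foot is flat, so it can stand by itself, but it topples if let go more than about 10 degrees out of upright.
- tube_tan: Tube with a BLUE cap and tan contents, otherwise exactly like tube_pink.
- tube_orange: Tube with an ORANGE cap, same size and frame as the others; it must stay in its clip.
- tray: White open tray, fixed, 80 mm (its x) x 152 mm (its y), walls 22 mm high and 4 mm thick, with a 4 mm dividing wall, 20 mm high, at y = 0. Origin: on the worktop under the tray's centre, z up. Two bays with floors 4 mm above the worktop, 72 mm in x by 70 mm in y, centred at y = +37 and y = -37 mm. A small tab sticks out 5 mm beyond each short end.
- beaker: Glass beaker, 68 mm diameter, 90 mm high, loose, stands in front of the stand. Origin: centre of its underside. To be left alone.
- medium_bottle: Reagent bottle with red cap, 62 mm diameter, 126 mm high, loose, stands beside the stand's left end. Origin: centre of its underside. To be left alone.
- slide_box: Blue and white slide box, 36 x 86 x 30 mm, loose, behind the tray. Origin: centre of its underside. To be left alone.
- flask: Culture flask lying flat, 48 x 101 x 25 mm, loose, right of the tray. Origin: centre of its underside. To be left alone.
Things that resemble listed ones, but are neither listed nor needed, are in the scene too. What is shaped like the tube_tan but black is not meant.

How it is judged:
On the way, in this order (a step that is already met when the one before it is completed fails the run):
1. one blue-capped tube has been pulled out of its clip and away from it (distance of any of tube_pink, tube_tan from where it was at the start of the episode above 0.05 m), for 0.05 s.
2. one blue-capped tube stands released in a bay of the tray (((((y of tube_pink in the frame of tray between 0.01 and 0.065 m and x of tube_pink in the frame of tray between -0.03 and 0.03 m and z of tube_pink in the frame of tray below 0.01 m and angle between tube_pink's own z axis and vertical below 0.1 rad) or (y of tube_pink in the frame of tray between -0.065 and -0.01 m and x of tube_pink in the frame of tray between -0.03 and 0.03 m and z of tube_pink in the frame of tray below 0.01 m and angle between tube_pink's own z axis and vertical below 0.1 rad)) and contact force between the fingers and tube_pink below 0.05 N) or (((y of tube_tan in the frame of tray between 0.01 and 0.065 m and x of tube_tan in the frame of tray between -0.03 and 0.03 m and z of tube_tan in the frame of tray below 0.01 m and angle between tube_tan's own z axis and vertical below 0.1 rad) or (y of tube_tan in the frame of tray between -0.065 and -0.01 m and x of tube_tan in the frame of tray between -0.03 and 0.03 m and z of tube_tan in the frame of tray below 0.01 m and angle between tube_tan's own z axis and vertical below 0.1 rad)) and contact force between the fingers and tube_tan below 0.05 N))), for 0.2 s.
At the end, for the whole second after the job is handed in: Both blue-capped tubes stand on the floor of the tray, upright within 6 degrees, at rest and released, one in each bay; the orange-capped tube is still upright in its clip, within 8 mm of where it began ((((y of tube_pink in the frame of tray between 0.01 and 0.065 m and x of tube_pink in the frame of tray between -0.03 and 0.03 m and z of tube_pink in the frame of tray below 0.01 m and angle between tube_pink's own z axis and vertical below 0.1 rad) and (y of tube_tan in the frame of tray between -0.065 and -0.01 m and x of tube_tan in the frame of tray between -0.03 and 0.03 m and z of tube_tan in the frame of tray below 0.01 m and angle between tube_tan's own z axis and vertical below 0.1 rad)) or ((y of tube_pink in the frame of tray between -0.065 and -0.01 m and x of tube_pink in the frame of tray between -0.03 and 0.03 m and z of tube_pink in the frame of tray below 0.01 m and angle between tube_pink's own z axis and vertical below 0.1 rad) and (y of tube_tan in the frame of tray between 0.01 and 0.065 m and x of tube_tan in the frame of tray between -0.03 and 0.03 m and z of tube_tan in the frame of tray below 0.01 m and angle between tube_tan's own z axis and vertical below 0.1 rad))) and linear speed of each of tube_pink, tube_tan below 0.02 m/s and distance of tube_orange from where it was at the start of the episode below 0.008 m and angle between tube_orange's own z axis and vertical below 0.1 rad); the robot touches nothing.
It fails at once if the orange-capped tube is moved more than 15 mm (distance of tube_orange from where it was at the start of the episode above 0.015 m).
It fails at once if a blue-capped tube is tipped more than 45 degrees (angle between any of tube_pink, tube_tan's own z axis and vertical above 0.785 rad).
It fails at once if a blue-capped tube is let fall (touched by nothing with its foot more than 35 mm above the worktop) ((height (world z) of tube_pink above 0.035 m and contact force between tube_pink and anything else below 0.005 N) or (height (world z) of tube_tan above 0.035 m and contact force between tube_tan and anything else below 0.005 N)).
It fails at once if the beaker, bottle, slide box or flask is pushed more than 20 mm or tipped (distance of any of beaker, medium_bottle, slide_box, flask from where it was at the start of the episode above 0.02 m or angle between any of beaker, medium_bottle's own z axis and vertical above 0.35 rad).
It also fails if it takes over 61 s, if anything falls off the work surface, if the arm or the gripper's body presses on something with over 40 N, if the wrist force passes 120 N, or if a joint passes its speed limit or range.

## Working session

There is one attempt and no reset: what is moved stays moved. The work goes in short steps, Python scripts to look and compute and a tool call to move; the robot and the scene stay as the last step left them, time stands still between calls to the robot, and variables do not carry over. Pictures are saved under pics/ and viewed, and the job is handed in when it is done.

Besides the shell and the picture viewer there is one more tool, called by a JSON object that holds its "name" and its "arguments", one argument or row to a line. drive_tool: Moves the arm, as the interface text tells. Its arguments: {"type":"object","properties":{"steps":{"type":"array"}},"required":["steps"]}

```bash
mkdir -p pics; ls
cat > h.py <<'E'
import numpy as np, cv2, pickle
from workcell import bot, vision, job_done
def snap(tag):
    out={}
    for n in ("side","top"):
        p,d=vision.camera(n); m=vision.camera_model(n)
        out[n]=(p,d,m); cv2.imwrite(f"pics/{tag}_{n}.png",p[:,:,::-1])
    pickle.dump(out,open(f"{tag}.pkl","wb")); return out
def ray(m,uv):
    K,D=np.array(m["mtx"],float),np.array(m["D"],float)
    R=cv2.Rodrigues(np.array(m["rvec"],float))[0]; t=np.array(m["tvec"],float).ravel()
    n=cv2.undistortPoints(np.array(uv,float).reshape(-1,1,2),K,D).reshape(-1,2)
    d=np.c_[n,np.ones(len(n))]@R; return -R.T@t,d
def plane(m,uv,z):
    o,d=ray(m,uv); return o+d*((z-o[2])/d[:,2])[:,None]
def pts(m,uv,dep):
    o,d=ray(m,uv); return o+d*np.array(dep,float).reshape(-1,1)
def cloud(p,d,m):
    v,u=np.mgrid[0:400,0:640]; return pts(m,np.c_[u.ravel(),v.ravel()],d.ravel()).reshape(400,640,3)
def proj(m,X):
    return cv2.projectPoints(np.array(X,float).reshape(-1,3),np.array(m["rvec"],float),np.array(m["tvec"],float),np.array(m["mtx"],float),np.array(m["D"],float))[0].reshape(-1,2)
E
python3 - <<'E'
from h import *
np.set_printoptions(precision=4,suppress=True)
o=snap("a")
for k in o: print(k,o[k][2])
s=bot.get_obs(); print(s, bot.tip_reach)
E
```

```text
pics
side {'mtx': array([[386.3736,   0.    , 317.4093],
       [  0.    , 386.3736, 199.5544],
       [  0.    ,   0.    ,   1.    ]]), 'D': array([-0.0207,  0.    ,  0.    ,  0.    ,  0.    ]), 'rvec': array([ 0.4789, -2.4499,  1.5906]), 'tvec': array([0.498 , 0.1882, 0.8554])}
top {'mtx': array([[372.7229,   0.    , 314.919 ],
       [  0.    , 372.7229, 195.0658],
       [  0.    ,   0.    ,   1.    ]]), 'D': array([-0.0329,  0.    ,  0.    ,  0.    ,  0.    ]), 'rvec': array([ 2.1701, -2.1712,  0.0689]), 'tvec': array([-0.0333,  0.5489,  1.0365])}
{'clock': 0.1, 'joint_pos': array([1.195 , 0.2414, 0.0039, 1.3352, 0.    , 1.5708]), 'joint_vel': array([ 0.0009, -0.003 ,  0.0031,  0.0002,  0.001 ,  0.0003]), 'tau': array([ -0.0006, -37.3137,  25.301 ,   0.0108,  -0.0001,   0.    ]), 'eef_pos': array([0.1833, 0.4647, 0.3031]), 'tool_rot': array([ 0.8267,  0.5626, -0.0008,  0.0005]), 'ft_force': array([-0.6012,  0.0427,  0.5443]), 'ft_torque': array([-0.0307,  0.0189, -0.0108]), 'grip_width': 0.08547029716597747} 0.0726
```

View pics/a_side.png

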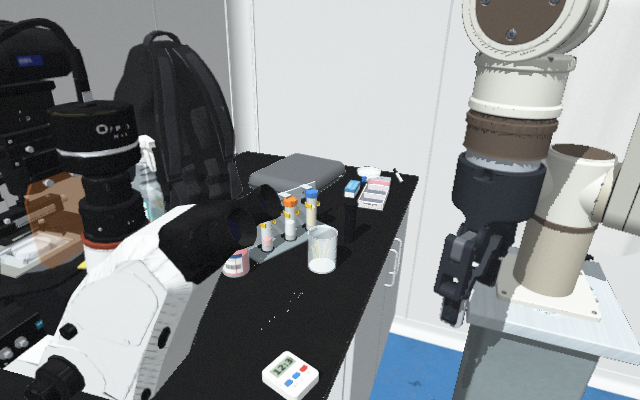

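View pics/a_top.png

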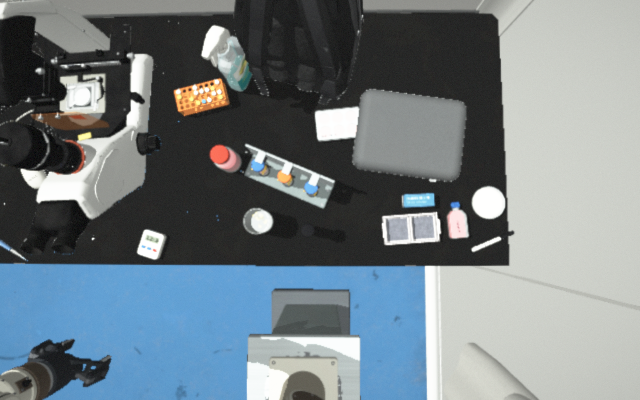

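Run:
```python
import cv2
t=cv2.imread("pics/a_top.png")[130:260,190:350]; cv2.imwrite("pics/a_top_z1.png",cv2.resize(t,None,fx=5,fy=4.6,interpolation=cv2.INTER_CUBIC) if 0 else cv2.resize(t,None,fx=4.6,fy=4.6,interpolation=cv2.INTER_CUBIC))
t=cv2.imread("pics/a_top.png")[170:270,360:520]; cv2.imwrite("pics/a_top_z2.png",cv2.resize(t,None,fx=5,fy=5,interpolation=cv2.INTER_CUBIC))
t=cv2.imread("pics/a_side.png")[150:290,210:410]; cv2.imwrite("pics/a_side_z.png",cv2.resize(t,None,fx=4,fy=4,interpolation=cv2.INTER_CUBIC))
```

```text
(no output)
```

View pics/a_top_z1.png

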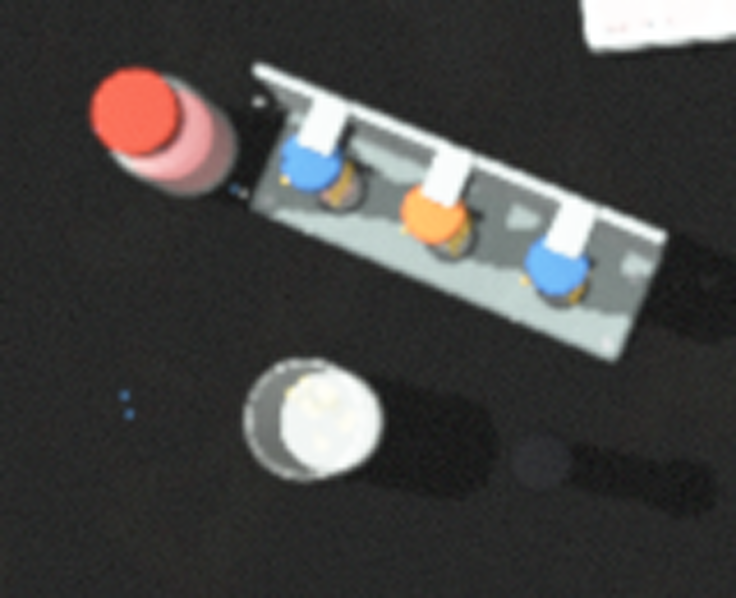

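View pics/a_top_z2.png

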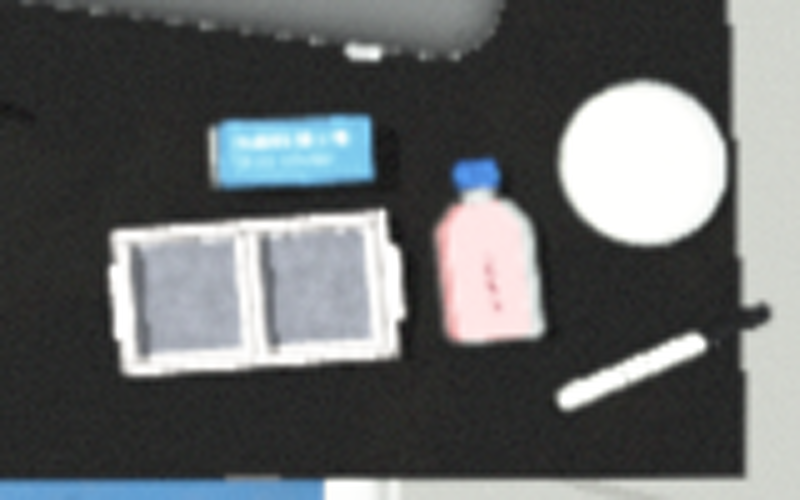

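View pics/a_side_z.png

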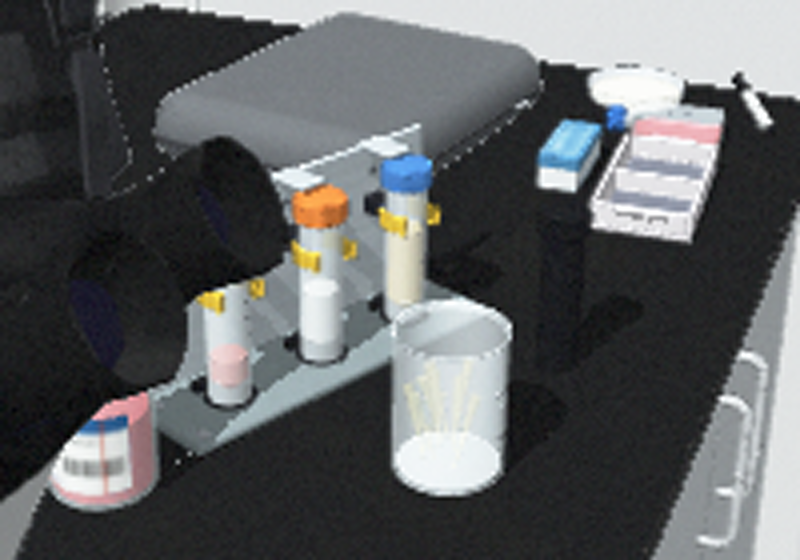

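Run:
```python
from h import *
np.set_printoptions(precision=4,suppress=True)
o=pickle.load(open("a.pkl","rb"))
p,d,m=o["top"]; C=cloud(p,d,m); hsv=cv2.cvtColor(p,cv2.COLOR_RGB2HSV)
def blobs(mask,mn=20):
    n,l,s,c=cv2.connectedComponentsWithStats(mask.astype(np.uint8)); 
    return [(c[i],s[i],l==i) for i in range(1,n) if s[i][4]>=mn]
H,S,V=[hsv[...,i].astype(int) for i in range(3)]
for nm,mk in (("blue",(abs(H-107)<10)&(S>130)&(V>110)),("orange",(abs(H-15)<6)&(S>150)&(V>130)),("red",((H<6)|(H>174))&(S>130)&(V>130))):
    mk[:, :170]=0; mk[250:]=0
    for c,s,l in blobs(mk,8):
        z=C[...,2][l]; X=C[l]; top=X[X[:,2]>np.median(z)-.01]
        print(nm,c,s,"z",np.percentile(z,[10,50,90]),"med",np.median(top,0), "ext",top.min(0),top.max(0))
# white tray etc
R=C[...,2]
mk=(V>170)&(S<40); mk[:,:370]=0; mk[250:]=0; mk[:200]=0
for c,s,l in blobs(mk,30):
    X=C[l]; print("white",c,s,X.min(0),X.max(0),np.median(X,0))
# panel top
P=C[(abs(R-.124)<.006)]; 
uv=np.argwhere((abs(R-.124)<.006)&(np.arange(640)[None]>235)&(np.arange(640)[None]<345)&(np.arange(400)[:,None]>130)&(np.arange(400)[:,None]<215))
X=C[uv[:,0],uv[:,1]]; print(len(X))
from workcell import bot
# beaker, black tube
for nm,(u,v) in (("black",(307,230)),("beaker",(258,222)),("bottle",(219,154))):
    sub=C[v-3:v+4,u-3:u+4]; print(nm,sub[...,2].round(3)[3], np.median(sub.reshape(-1,3),0), plane(m,[(u,v)],.09))
```

```text
blue [257.1622 166.2703] [252 162  12   9  74] z [0.1168 0.119  0.121 ] med [0.6171 0.1156 0.119 ] ext [0.6063 0.1001 0.114 ] [0.6282 0.1294 0.1229]
blue [310.3846 188.5385] [305 183  13  11  78] z [0.1166 0.119  0.1221] med [ 0.5571 -0.0227  0.119 ] ext [ 0.5465 -0.0382  0.114 ] [ 0.5723 -0.0097  0.1236]
blue [454.6383 204.234 ] [450 202  10   6  47] z [-0.0015  0.0194  0.0241] med [ 0.5209 -0.4291  0.0202] ext [ 0.5149 -0.4433  0.0094] [ 0.529  -0.4207  0.0271]
orange [199.025  100.4944] [174  78  54  38 720] z [-0.0001  0.0257  0.0425] med [0.8298 0.3192 0.0405] ext [ 0.4622 -0.0531  0.0157] [0.8882 0.3762 1.0772]
orange [205.0563  83.7042] [197  80  17  10  71] z [-0.0014  0.04    0.043 ] med [0.8718 0.2859 0.0412] ext [0.8558 0.2601 0.0364] [0.8816 0.3077 0.0451]
orange [288.85 178.25] [285 175   7   7  20] z [0.0859 0.1164 0.1202] med [0.583  0.0322 0.1185] ext [0.5777 0.0297 0.1074] [0.5942 0.0422 0.1229]
red [218.9618 153.875 ] [210 145  19  19 288] z [0.1214 0.1244 0.1268] med [0.6477 0.2142 0.1246] ext [ 0.4622 -0.0531  0.1189] [0.6721 0.2393 1.0772]
white [488.3353 207.672
[... 229 characters left out ...]
712]
white [458.3657 223.4676] [450 208  19  30 432] [ 0.4294 -0.472  -0.0034] [ 0.5119 -0.0531  1.0772] [ 0.4694 -0.4368  0.0236]
white [411.7163 228.1766] [ 382  212   59   33 1512] [ 0.4097 -0.3931 -0.0057] [ 0.5015 -0.0531  1.0772] [ 0.4554 -0.3048  0.0045]
white [486.3109 243.3697] [472 237  29  13 119] [ 0.3952 -0.5602 -0.0045] [ 0.4296 -0.4775  0.015 ] [ 0.4121 -0.5209  0.01  ]
694
black [0.112 0.113 0.115 0.11  0.113 0.112 0.111] [ 0.4511 -0.0148  0.1114] [[ 0.4508 -0.014   0.09  ]]
beaker [-0.001  0.002  0.002  0.003  0.002  0.007  0.001] [0.4727 0.128  0.0033] [[0.4718 0.1161 0.09  ]]
bottle [0.128 0.124 0.124 0.123 0.124 0.12  0.128] [0.6483 0.2145 0.1247] [[0.655  0.2244 0.09  ]]
```

Run:
```python
from h import *
np.set_printoptions(precision=4,suppress=True)
o=pickle.load(open("a.pkl","rb"))
p,d,m=o["top"]; C=cloud(p,d,m); hsv=cv2.cvtColor(p,cv2.COLOR_RGB2HSV)
H,S,V=[hsv[...,i].astype(int) for i in range(3)]
print("cam",ray(m,[(0,0)])[0])
# base plate: mask V moderately grey, region; rect on z=.008
v,u=np.mgrid[0:400,0:640]
reg=(u>235)&(u<345)&(v>130)&(v<215)
mk=(reg&(V>60)).astype(np.uint8); mk=cv2.morphologyEx(mk,cv2.MORPH_CLOSE,np.ones((3,3)))
n,l,s,c=cv2.connectedComponentsWithStats(mk); i=1+np.argmax(s[1:,4]); 
ct=cv2.findContours((l==i).astype(np.uint8),0,1)[0][0].reshape(-1,2).astype(float)
hull=cv2.convexHull(ct.astype(np.float32)).reshape(-1,2); print("hull",hull.astype(int).tolist())
ap=cv2.approxPolyDP(hull.reshape(-1,1,2),4,True).reshape(-1,2);print(ap)
print("z0.008",plane(m,ap,.008)); print("z.124",plane(m,ap,.124))
# tray
reg=(u>375)&(u<445)&(v>205)&(v<250)
mk=(reg&(V>90)).astype(np.uint8)
n,l,s,c=cv2.connectedComponentsWithStats(mk); i=1+np.argmax(s[1:,4])
mk=(l==i).astype(np.uint8); mo=cv2.morphologyEx(mk,cv2.MORPH_OPEN,np.ones((23,5),np.uint8))
ct=cv2.findContours(mk,0,1)[0][0].reshape(-1,2).astype(float)
X=plane(m,ct,.022)[:,:2]; r=cv2.minAreaRect((X*1000).astype(np.float32)); print("tray rect",r)
ap=cv2.approxPolyDP(cv2.convexHull(ct.astype(np.float32)),3,True).reshape(-1,2); print(ap, plane(m,ap,.022))
g=mk.astype(bool)&(V<190)&(S<80)
n,l,s,c=cv2.connectedComponentsWithStats(g.astype(np.uint8))
for i in range(1,n):
    if s[i][4]>100: print("bay",s[i],plane(m,[c[i]],.004))
```

```text
cam [ 0.4622 -0.0531  1.0772]
hull [[247, 143], [255, 146], [272, 153], [327, 176], [333, 179], [335, 181], [333, 187], [325, 206], [323, 208], [320, 208], [301, 200], [256, 181], [244, 175], [236, 170], [236, 152], [245, 143]]
[[236. 152.]
 [247. 143.]
 [333. 179.]
 [325. 206.]
 [236. 170.]]
z0.008 [[ 0.6767  0.1975  0.008 ]
 [ 0.7032  0.1656  0.008 ]
 [ 0.5965 -0.0855  0.008 ]
 [ 0.5185 -0.0623  0.008 ]
 [ 0.6236  0.1965  0.008 ]]
z.124 [[ 0.6534  0.1703  0.124 ]
 [ 0.6771  0.1418  0.124 ]
 [ 0.5819 -0.082   0.124 ]
 [ 0.5124 -0.0613  0.124 ]
 [ 0.6061  0.1694  0.124 ]]
tray rect ((455.13800048828125, -303.92291259765625), (86.14141845703125, 167.0209197998047), 4.290815353393555)
[[437. 212.]
 [439. 241.]
 [384. 244.]
 [382. 216.]] [[ 0.5005 -0.3783  0.022 ]
 [ 0.4191 -0.382   0.022 ]
 [ 0.4109 -0.2275  0.022 ]
 [ 0.4894 -0.2229  0.022 ]]
bay [412 216  21  24 372] [[ 0.4587 -0.3388  0.004 ]]
bay [386 218  21  24 377] [[ 0.4529 -0.2644  0.004 ]]
```

Run:
```python
from h import *
from scipy.optimize import least_squares
np.set_printoptions(precision=4,suppress=True)
o=pickle.load(open("a.pkl","rb"))
a=np.radians(66.7); ey=np.array([np.cos(a),np.sin(a)]); ex=np.array([ey[1],-ey[0]])
for cam,boxes in (("top",[(245,272,155,180),(275,300,167,192),(298,325,176,202)]),("side",[(282,302,192,210),(303,322,185,201)])):
  p,d,m=o[cam]; hsv=cv2.cvtColor(p,cv2.COLOR_RGB2HSV); H,S,V=[hsv[...,i].astype(int) for i in range(3)]
  for b in boxes:
    sub=np.zeros((400,640),bool); sub[b[2]:b[3],b[0]:b[1]]=1
    mk=sub&(S>110)&(V>90)&((abs(H-107)<14)|(abs(H-14)<7))
    n,l,s,c=cv2.connectedComponentsWithStats(mk.astype(np.uint8)); i=1+np.argmax(s[1:,4]); mk=l==i
    vv,uu=np.nonzero(mk)
    if cam=="top":
        X=plane(m,np.c_[uu,vv],.120)[:,:2]; A=X@ex; B=X@ey
        print(cam,s[i],"x",A.min(),A.max(),"y",B.min(),B.max(),"mid y",(B.min()+B.max())/2,"xfront+17.2",A.min()+.0172, "ctr", (A.min()+.0172)*ex+(B.min()+B.max())/2*ey)
    else:
        C=cloud(p,d,m)[mk]; print(cam,s[i],np.median(C,0),C.min(0),C.max(0)); 
        # centroid ray at mid height .112
        print(plane(m,[c[i]],.112))
```

```text
top [251 160  13  12  95] x 0.5079751238768467 0.5367689341003441 y 0.33459586673528724 0.36778032808090066 mid y 0.351188097408094 xfront+17.2 0.5251751238768467 ctr [0.6213 0.1148]
top [277 171  15  12 116] x 0.5082953200854662 0.5355892919488985 y 0.2559290162151443 0.2933029426134696 mid y 0.27461597941430693 xfront+17.2 0.5254953200854662 ctr [0.5913 0.0444]
top [304 182  14  12  98] x 0.508611901402199 0.5344304380459914 y 0.18372807240504105 0.2166559294055742 mid y 0.20019200090530764 xfront+17.2 0.525811901402199 ctr [ 0.5621 -0.0241]
side [283 196  14  11 124] [0.589  0.0573 0.1176] [0.575  0.0307 0.1047] [0.6076 0.0656 0.1215]
[[0.5924 0.0484 0.112 ]]
side [305 189  13   9 106] [ 0.5595 -0.0131  0.1172] [ 0.5454 -0.0388  0.1051] [ 0.5775 -0.0035  0.1213]
[[ 0.5631 -0.0219  0.112 ]]
```

{"name": "drive_tool", "arguments": {
  "steps": [0,0,0,0,0,1.8,-0.4,-0.0187,0.0338,0,0,0,0,-0.4,-0.0187,0.0338,0,0,0,0,-0.4,-0.0187,0.0338,0,0,0,0,-0.4,-0.0187,0.0338,0,0,0,0,-0.4,-0.0187,0.0338,0,0,0,0,-0.4,-0.0187,0.0338,0,0,0,0,-0.4,-0.0187,0.0338,0,0,0,0,-0.4]
}}

```text
clock: 0.77
eef_pos: [0.3494, 0.2495, 0.3037]
tool_rot: [0.835, 0.55, -0.0, -0.0]
ft_force: [0.9, -0.5, 0.4]
grip_width: 0.0598
```

{"name": "drive_tool", "arguments": {
  "steps": [-0.0187,0.0338,0,0,0,0,-0.4,-0.0187,0.0338,0,0,0,0,-0.4,-0.0187,0.0338,0,0,0,0,-0.4,-0.0187,0.0338,0,0,0,0,-0.4,-0.0187,0.0338,0,0,0,0,-0.4,-0.0187,0.0338,0,0,0,0,-0.4,-0.0187,0.0338,0,0,0,0,-0.4,0,0,0,0,0,0,-0.4]
}}

```text
clock: 1.43
eef_pos: [0.5175, 0.0323, 0.3029]
tool_rot: [0.837, 0.547, -0.0, 0.001]
ft_force: [-0.7, 0.7, -0.3]
grip_width: 0.0599
```

```bash
cat >> h.py <<'E'
from scipy.spatial.transform import Rotation as Rot
def to(x,y,z=None):
    s=bot.get_obs(); p=s["eef_pos"]; R=Rot.from_quat(s["tool_rot"])
    t=np.array([x,y,p[2] if z is None else z]); np.set_printoptions(precision=4,suppress=True)
    M=R.as_matrix(); print("clk",s["clock"],"pos",p,"shift tool:",R.inv().apply(t-p),"yaw x",np.degrees(np.arctan2(M[1,0],M[0,0])),"toolz",M[:,2],"w",s["grip_width"],"F",s["ft_force"])
E
python3 -c "
from h import *; to(.5614,-.0236,.2)"
```

```text
clk 1.4333 pos [0.5175 0.0323 0.3029] shift tool: [-0.0333  0.0625  0.1031] yaw x 66.26139830067906 toolz [ 0.0013 -0.0024 -1.    ] w 0.059876515846335285 F [-0.6607  0.6723 -0.33  ]
```

{"name": "drive_tool", "arguments": {
  "steps": [-0.017,0.031,0,0,0,0,-0.4,-0.017,0.031,0,0,0,0,-0.4,0,0,0.0,0,0,0,-0.4,0,0,0.0,0,0,0,-0.4]
}}

```text
clock: 1.77
eef_pos: [0.558, -0.0195, 0.3027]
tool_rot: [0.836, 0.548, -0.001, -0.001]
ft_force: [-0.2, -0.8, -0.3]
grip_width: 0.0601
```

Run:
```python
from h import *; to(.5614,-.0236,.167); o=snap("b")
t=cv2.imread("pics/b_side.png")[110:260,210:410]; cv2.imwrite("pics/b_side_z.png",cv2.resize(t,None,fx=4,fy=4,interpolation=cv2.INTER_CUBIC))
t=cv2.imread("pics/b_top.png")[110:270,190:390]; cv2.imwrite("pics/b_top_z.png",cv2.resize(t,None,fx=3.7,fy=3.7,interpolation=cv2.INTER_CUBIC))
```

```text
clk 1.7667 pos [ 0.558  -0.0195  0.3027] shift tool: [-0.0023  0.005   0.1357] yaw x 66.51348013380364 toolz [-0.0021  0.0003 -1.    ] w 0.06012181333789062 F [-0.1729 -0.8157 -0.2864]
```

View pics/b_side_z.png

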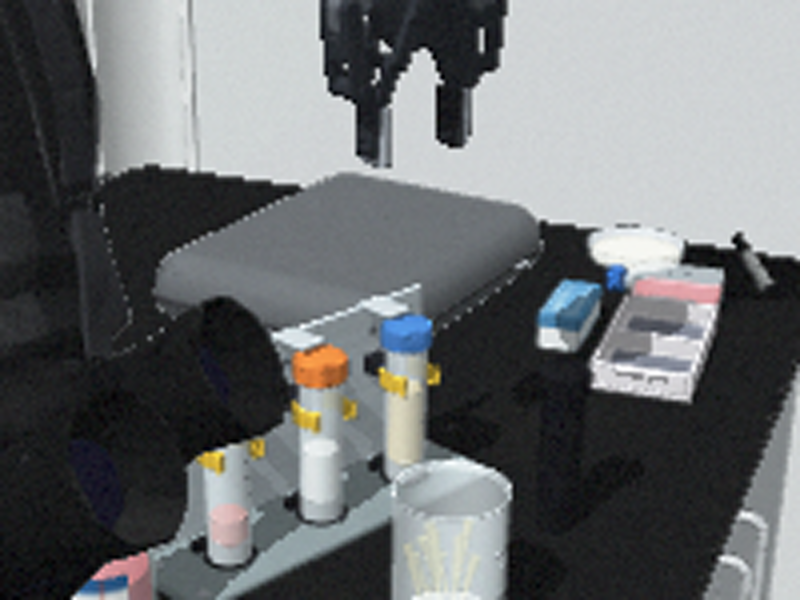

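View pics/b_top_z.png

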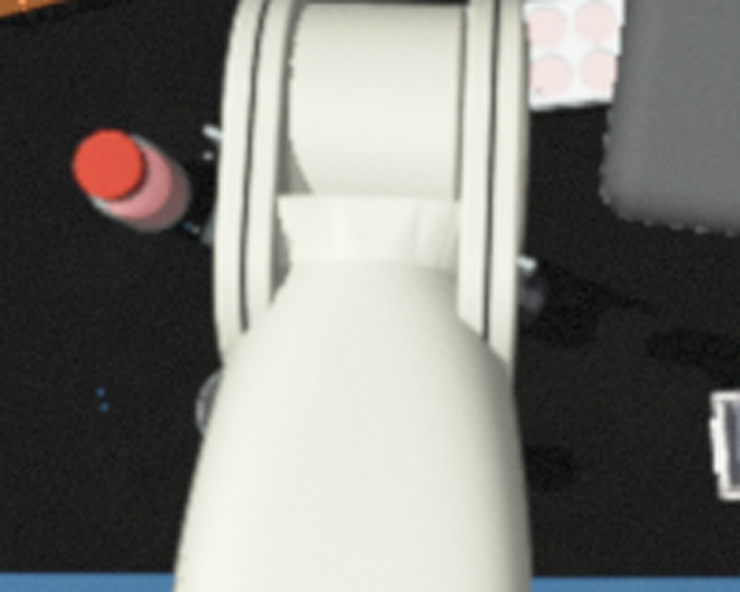

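{"name": "drive_tool", "arguments": {
  "steps": [-0.001,0.0025,0.033,0,0,0,-0.4,-0.001,0.0025,0.033,0,0,0,-0.4,0,0,0.025,0,0,0,-0.4,0,0,0.0,0,0,0,-0.4]
}}

```text
clock: 2.2
eef_pos: [0.5574, -0.0208, 0.2075]
tool_rot: [0.835, 0.55, -0.005, -0.003]
ft_force: [-1.3, -0.3, -1.7]
grip_width: 0.0597
```

Run:
```python
from h import *; to(.5614,-.0236,.167); o=snap("c")
t=cv2.imread("pics/c_side.png")[130:240,250:390]; cv2.imwrite("pics/c_side_z.png",cv2.resize(t,None,fx=5.4,fy=5.4,interpolation=cv2.INTER_CUBIC))
m=o["side"][2]; s=bot.get_obs(); p=s["eef_pos"]; M=Rot.from_quat(s["tool_rot"]).as_matrix()
print(proj(m,[p+M@[x,0,.07] for x in(-.03,0,.03)]), proj(m,[[.5614,-.0236,.120],[.5614,-.0236,.104],[.5614,-.0236,.008]]))
```

```text
clk 2.2 pos [ 0.5574 -0.0208  0.2075] shift tool: [-0.0009  0.0052  0.0404] yaw x 66.77476324210015 toolz [-0.0113  0.0007 -0.9999] w 0.05973068896278107 F [-1.2986 -0.323  -1.665 ]
[[320.4091 179.4907]
 [312.3052 182.3423]
 [303.8741 185.3093]] [[312.1362 190.0989]
 [312.0301 195.7195]
 [311.4225 227.9674]]
```

View pics/c_side_z.png

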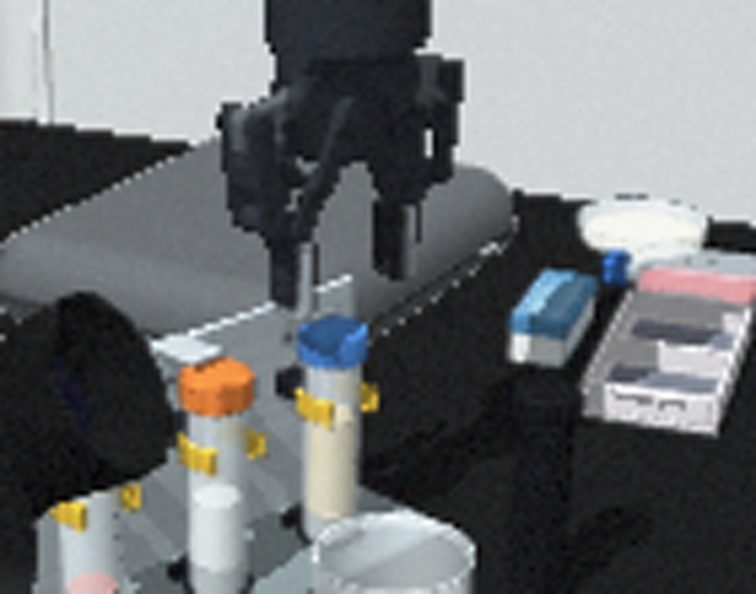

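{"name": "drive_tool", "arguments": {
  "steps": [0,0.002,0.018,0,0,0,-0.4,0,0,0,0,0,0,-0.4,0,0,0,0,0,0,-0.4]
}}

```text
clock: 2.55
eef_pos: [0.5637, -0.0226, 0.1966]
tool_rot: [0.835, 0.55, 0.001, 0.0]
ft_force: [0.4, -0.4, 0.0]
grip_width: 0.06
```

```bash
python3 -c "
from h import *; to(.5614,-.0236,.167)"
```

```text
clk 2.55 pos [ 0.5637 -0.0226  0.1966] shift tool: [-0.0018 -0.0018  0.0295] yaw x 66.70627745335666 toolz [ 0.0014 -0.     -1.    ] w 0.059973477519988126 F [ 0.363  -0.4036  0.017 ]
```

{"name": "drive_tool", "arguments": {
  "steps": [-0.0018,-0.0018,0.015,0,0,0,-0.4,0,0,0.0145,0,0,0,-0.4,0,0,0,0,0,0,-0.4,0,0,0,0,0,0,-0.4]
}}

```text
clock: 2.88
eef_pos: [0.5612, -0.0239, 0.1666]
tool_rot: [0.835, 0.55, 0.0, 0.0]
ft_force: [-0.1, -0.2, 0.4]
grip_width: 0.0596
```

Run:
```python
from h import *; to(.5614,-.0236,.167); o=snap("d")
t=cv2.imread("pics/d_side.png")[130:240,250:390]; cv2.imwrite("pics/d_side_z.png",cv2.resize(t,None,fx=5.4,fy=5.4,interpolation=cv2.INTER_CUBIC))
```

```text
clk 2.8833 pos [ 0.5612 -0.0239  0.1666] shift tool: [ 0.0003  0.0001 -0.0004] yaw x 66.67907983825177 toolz [ 0.0005  0.     -1.    ] w 0.059585324731855745 F [-0.1134 -0.153   0.4478]
```

View pics/d_side_z.png

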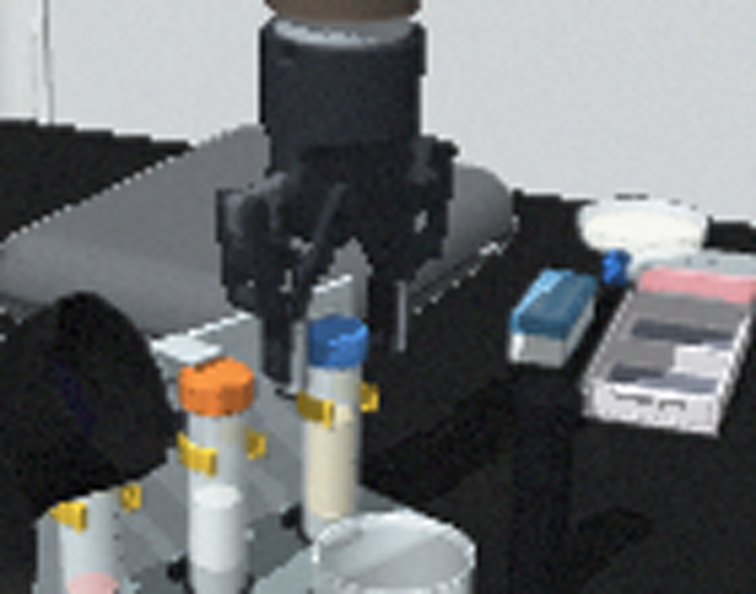

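{"name": "drive_tool", "arguments": {
  "steps": [0,0,0,0,0,0,1,0,0,0,0,0,0,1,0,0,0,0,0,0,1,0,0,0,0,0,0,1,0,0,0,0,0,0,1]
}}

```text
clock: 3.4
eef_pos: [0.5619, -0.0241, 0.1668]
tool_rot: [0.835, 0.55, 0.001, 0.001]
ft_force: [-0.1, 0.4, 6.6]
grip_width: 0.0326
```

{"name": "drive_tool", "arguments": {
  "steps": [0,-0.005,0,0,0,0,1,0,-0.005,0,0,0,0,1,0,-0.005,0,0,0,0,1]
}}

```text
clock: 3.65
eef_pos: [0.553, -0.0198, 0.1678]
tool_rot: [0.836, 0.549, 0.005, 0.006]
ft_force: [11.5, -4.9, -1.4]
grip_width: 0.0329
```

{"name": "drive_tool", "arguments": {
  "steps": [0,-0.005,0,0,0,0,1,0,-0.005,0,0,0,0,1,0,-0.005,0,0,0,0,1,0,-0.005,0,0,0,0,1,0,-0.005,0,0,0,0,1,0,-0.005,0,0,0,0,1,0,0,0,0,0,0,1]
}}

```text
clock: 4.23
eef_pos: [0.5195, -0.0059, 0.1661]
tool_rot: [0.835, 0.55, 0.001, 0.0]
ft_force: [1.8, -0.9, 5.8]
grip_width: 0.0325
```

Run:
```python
from h import *; to(.5614,-.0236,.167); o=snap("e")
t=cv2.imread("pics/e_side.png")[130:240,250:390]; cv2.imwrite("pics/e_side_z.png",cv2.resize(t,None,fx=5.4,fy=5.4,interpolation=cv2.INTER_CUBIC))
```

```text
clk 4.2333 pos [ 0.5195 -0.0059  0.1661] shift tool: [ 0.0003  0.0455 -0.0008] yaw x 66.6898702971207 toolz [ 0.0013 -0.     -1.    ] w 0.03249308322978563 F [ 1.8139 -0.931   5.7558]
```

View pics/e_side_z.png

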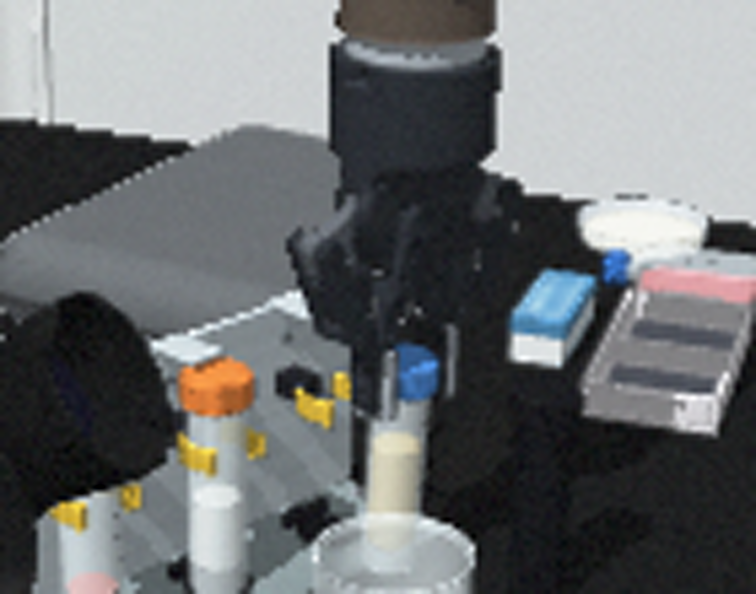

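{"name": "drive_tool", "arguments": {
  "steps": [0,0,-0.01,0,0,0,1,0,0,-0.02,0,0,0,1,0,0,-0.028,0,0,0,1,0,0,-0.028,0,0,0,1,0,0,-0.024,0,0,0,1,0,0,-0.01,0,0,0,1,0,0,0,0,0,0,1]
}}

```text
clock: 4.92
eef_pos: [0.5201, -0.006, 0.2874]
tool_rot: [0.835, 0.55, 0.001, 0.001]
ft_force: [0.2, -1.0, 0.3]
grip_width: 0.0325
```

Run:
```python
from h import *; to(.4585,-.339,.30); o=snap("f")
t=cv2.imread("pics/f_side.png")[90:240,230:430]; cv2.imwrite("pics/f_side_z.png",cv2.resize(t,None,fx=4,fy=4,interpolation=cv2.INTER_CUBIC))
```

```text
clk 4.9167 pos [ 0.5201 -0.006   0.2874] shift tool: [-0.3301  0.0753 -0.0129] yaw x 66.67482094833582 toolz [ 0.0027  0.0003 -1.    ] w 0.03253204240667887 F [ 0.2292 -1.009   0.2775]
```

View pics/f_side_z.png

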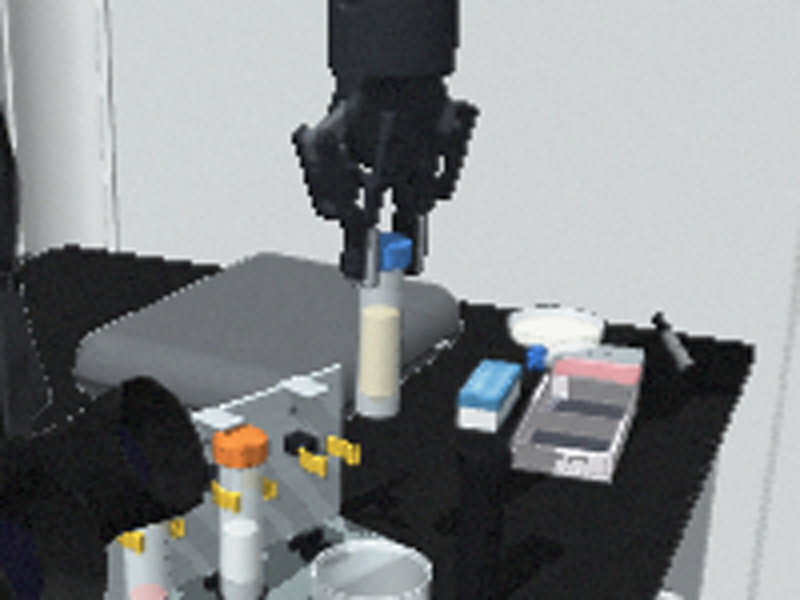

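```bash
cat >> h.py <<'E'
def lean(tag, dz=0.0, box=None, fname=None):
    """Lean of the held tube: fit of 3-D side-depth points to the tube axis, and image axis vs. predicted"""
    o=pickle.load(open(tag+".pkl","rb")); p,d,m=o["side"]; s=bot.get_obs(); P=s["eef_pos"]; M=Rot.from_quat(s["tool_rot"]).as_matrix()
    C=cloud(p,d,m); L=(C-P)@M  # tool frame coords
    k=(np.linalg.norm(L[...,:2],axis=2)<.045)&(L[...,2]>.085)&(L[...,2]<.175)&(d>0)
    if box: 
        bb=np.zeros_like(k); bb[box[2]:box[3],box[0]:box[1]]=1; k&=bb
    vv,uu=np.nonzero(k); print("n",k.sum(),uu.min(),uu.max(),vv.min(),vv.max())
    rows=[]; 
    for v in range(vv.min(),vv.max()+1):
        x=uu[vv==v]
        if len(x)>=5: rows.append((v,x.min(),x.max(),(x.min()+x.max())/2))
    rows=np.array(rows); print(rows[::4])
    r=rows[2:-3]; sl=np.polyfit(r[:,0],r[:,3],1)
    for th in (-12,-8,-4,0,4,8,12):
        R=M@Rot.from_rotvec([np.radians(th),0,0]).as_matrix()
        g=P+M@[0,0,.054]; q=proj(m,[g+R@[0,0,h] for h in (.03,.06,.09)])
        print(th,"pred slope",np.polyfit(q[:,1],q[:,0],1)[0],"col",q[1].round(1))
    print("meas slope",sl[0],"col at",np.polyval(sl,q[1,1]))
E
python3 -c "
from h import *; print(ray(pickle.load(open('f.pkl','rb'))['side'][2],[(320,200)])); lean('f')"
```

```text
(array([0.22025586, 0.83960081, 0.51145664]), array([[ 0.31550977, -0.85501298, -0.4116463 ]]))
n 294 319 330 167 194
[[168.  320.  330.  325. ]
 [172.  320.  330.  325. ]
 [176.  319.  330.  324.5]
 [180.  319.  329.  324. ]
 [184.  319.  329.  324. ]
 [188.  319.  329.  324. ]
 [192.  319.  329.  324. ]]
-12 pred slope -0.202393212127412 col [322.3 175. ]
-8 pred slope -0.14248642151110735 col [323.4 175.7]
-4 pred slope -0.08574481952833662 col [324.7 176.3]
0 pred slope -0.031408934229488074 col [325.9 176.8]
4 pred slope 0.02117207475358332 col [327.1 177.2]
8 pred slope 0.07257412023047694 col [328.3 177.5]
12 pred slope 0.12332482089738542 col [329.6 177.6]
meas slope -0.055844155844156744 col at 324.41826956381357
```

```bash
cat >> h.py <<'E'
def edges(tag,r0,r1,c0,c1,fn=None):
    """subpixel left/right tube edges from brightness, rows r0..r1"""
    o=pickle.load(open(tag+".pkl","rb")); p=o["side"][0]; g=cv2.cvtColor(p,cv2.COLOR_RGB2GRAY).astype(float)
    g=cv2.GaussianBlur(g,(1,3),0); out=[]
    for v in range(r0,r1):
        dd=np.abs(np.diff(g[v,c0:c1])); mid=len(dd)//2
        def pk(a,off):
            i=int(np.argmax(a)); lo=max(0,i-1); w=a[lo:i+2]; return off+lo+(w*np.arange(len(w))).sum()/w.sum()+.5
        out.append((v,pk(dd[:mid],c0),pk(dd[mid:],c0+mid)))
    return np.array(out)
E
python3 - <<'E'
from h import *
e=edges('f',160,194,314,336); print(e[::2].round(1))
t=cv2.imread("pics/f_side.png")[140:200,295:355]; cv2.imwrite("pics/f_side_zz.png",cv2.resize(t,None,fx=10,fy=10,interpolation=cv2.INTER_NEAREST))
E
```

```text
[[160.  320.6 324.6]
 [162.  319.3 328.5]
 [164.  319.5 328.6]
 [166.  319.6 328.6]
 [168.  319.8 329.3]
 [170.  319.7 329.3]
 [172.  319.6 329.2]
 [174.  319.7 329.3]
 [176.  319.6 329.3]
 [178.  319.5 329.2]
 [180.  319.4 329.3]
 [182.  319.3 329.2]
 [184.  318.9 329.3]
 [186.  318.7 329.5]
 [188.  318.5 329.3]
 [190.  318.4 329.2]
 [192.  318.5 329. ]]
```

View pics/f_side_zz.png

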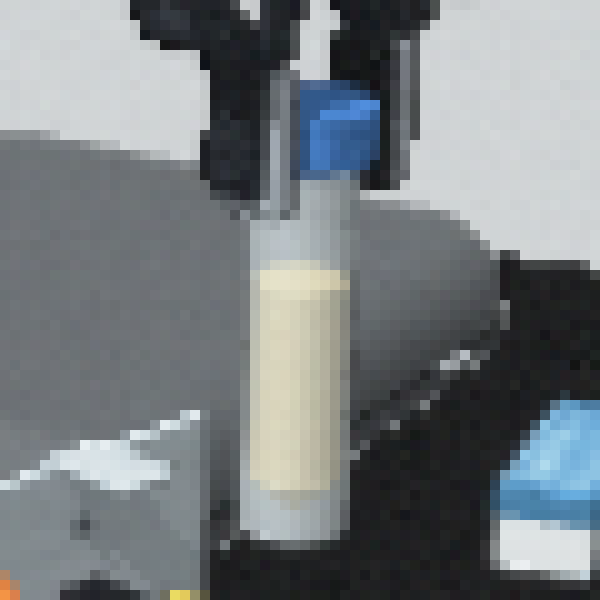

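{"name": "drive_tool", "arguments": {
  "steps": [-0.02,0.004,0,0,0,0,1,-0.033,0.0075,0,0,0,0,1,-0.038,0.009,0,0,0,0,1,-0.038,0.009,0,0,0,0,1,-0.038,0.009,0,0,0,0,1,-0.038,0.009,0,0,0,0,1,-0.038,0.009,0,0,0,0,1,-0.033,0.0075,0,0,0,0,1]
}}

```text
clock: 5.68
eef_pos: [0.4673, -0.2866, 0.2825]
tool_rot: [0.836, 0.549, -0.001, -0.002]
ft_force: [0.3, 0.1, -1.0]
grip_width: 0.0326
```

{"name": "drive_tool", "arguments": {
  "steps": [-0.03,0.006,0,0,0,0,1,-0.02,0.004,0,0,0,0,1,0,0,0,0,0,0,1,0,0,0,0,0,0,1]
}}

```text
clock: 6.02
eef_pos: [0.4571, -0.3352, 0.2825]
tool_rot: [0.836, 0.548, -0.001, -0.003]
ft_force: [0.3, 0.1, -1.2]
grip_width: 0.0325
```

Run:
```python
from h import *; to(.4585,-.339,.20); o=snap("g")
t=cv2.imread("pics/g_side.png")[90:240,290:490]; cv2.imwrite("pics/g_side_z.png",cv2.resize(t,None,fx=4,fy=4,interpolation=cv2.INTER_CUBIC))
lean("g")
```

```text
clk 6.0167 pos [ 0.4571 -0.3352  0.2825] shift tool: [-0.0031  0.0032  0.0824] yaw x 66.52199507979368 toolz [-0.0043  0.0037 -1.    ] w 0.032530269680959026 F [ 0.2907  0.1263 -1.1947]
n 201 375 384 138 161
[[138.  376.  384.  380. ]
 [142.  376.  384.  380. ]
 [146.  376.  383.  379.5]
 [150.  375.  383.  379. ]
 [154.  375.  383.  379. ]
 [158.  375.  382.  378.5]]
-12 pred slope -0.2751553000636418 col [376.5 144.9]
-8 pred slope -0.21031833045674703 col [377.6 145.4]
-4 pred slope -0.14843434847240958 col [378.6 145.8]
0 pred slope -0.0887382344634195 col [379.7 146.1]
4 pred slope -0.03055974215761871 col [380.8 146.3]
8 pred slope 0.026708515091437686 col [381.9 146.5]
12 pred slope 0.08363738121638786 col [383.  146.5]
meas slope -0.09339525283798432 col at 379.4880212930063
```

View pics/g_side_z.png

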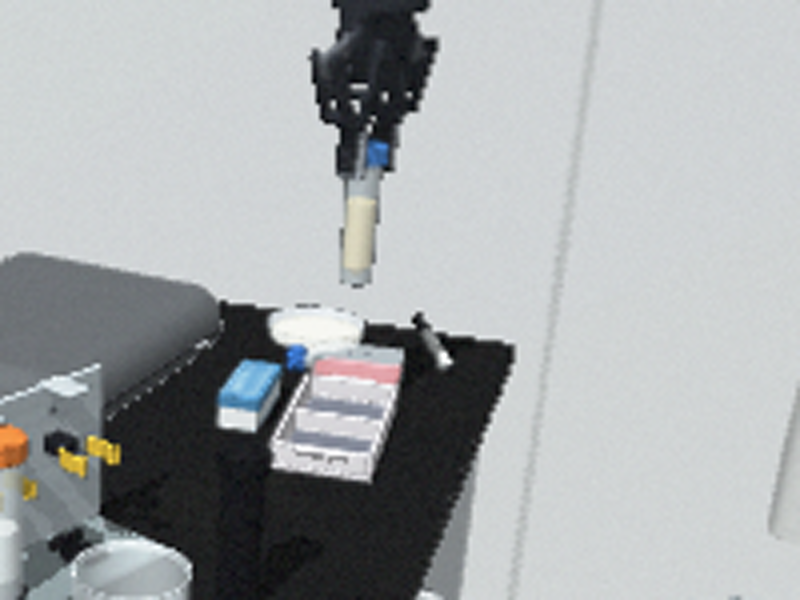

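View pics/g_top.png

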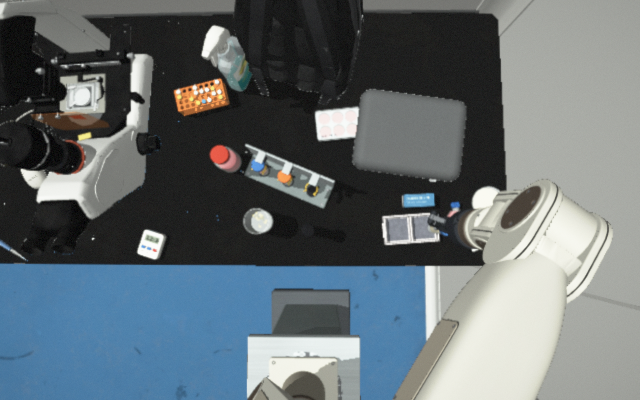

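{"name": "drive_tool", "arguments": {
  "steps": [-0.002,0.002,0.025,0,0,0,1,0,0,0.03,0,0,0,1,0,0,0.03,0,0,0,1,0,0,0.014,0,0,0,1,0,0,0.004,0,0,0,1,0,0,0,0,0,0,1,0,0,0,0,0,0,1]
}}

```text
clock: 6.7
eef_pos: [0.4603, -0.3369, 0.1831]
tool_rot: [0.835, 0.55, 0.0, 0.0]
ft_force: [0.8, -0.3, -0.1]
grip_width: 0.0328
```

Run:
```python
from h import *; to(.4585,-.339,.163); o=snap("i")
t=cv2.imread("pics/i_side.png")[110:220,310:450]; cv2.imwrite("pics/i_side_z.png",cv2.resize(t,None,fx=5.4,fy=5.4,interpolation=cv2.INTER_CUBIC))
lean("i")
```

```text
clk 6.7 pos [ 0.4603 -0.3369  0.1831] shift tool: [-0.0027 -0.0009  0.0201] yaw x 66.75063385348436 toolz [ 0.0007 -0.0004 -1.    ] w 0.03283906216842368 F [ 0.7664 -0.2781 -0.095 ]
n 291 363 388 168 197
[[169.  373.  380.  376.5]
 [173.  372.  380.  376. ]
 [177.  372.  379.  375.5]
 [181.  372.  379.  375.5]
 [185.  365.  382.  373.5]
 [189.  363.  388.  375.5]
 [195.  366.  380.  373. ]]
-12 pred slope -0.28895201391217645 col [373.3 173.6]
-8 pred slope -0.22023909052901883 col [374.3 174.2]
-4 pred slope -0.1553000294201337 col [375.3 174.6]
0 pred slope -0.09324456703362151 col [376.3 175. ]
4 pred slope -0.03331430956070304 col [377.3 175.3]
8 pred slope 0.025157498194166416 col [378.4 175.5]
12 pred slope 0.08277744544838508 col [379.4 175.7]
meas slope -0.01866735199289445 col at 375.58946232717517
```

View pics/i_side_z.png

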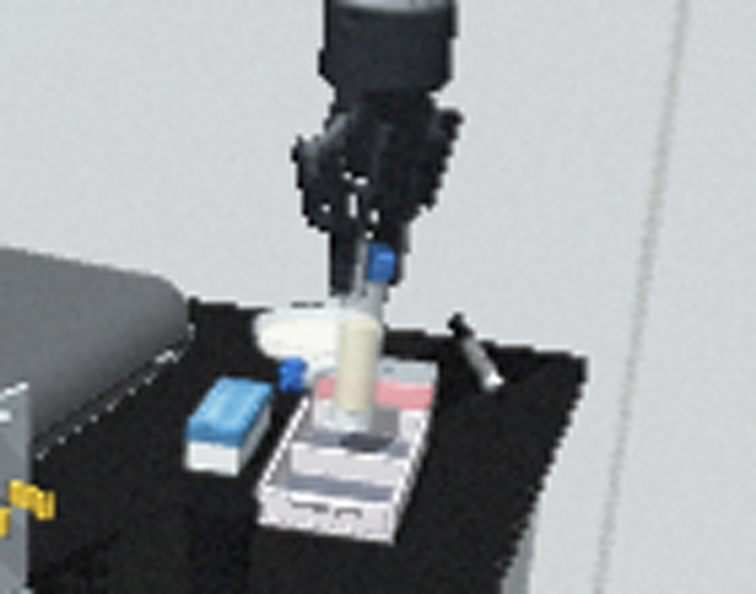

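{"name": "drive_tool", "arguments": {
  "steps": [-0.002,0,0.01,0,0,0,1,0,0,0.005,0,0,0,1,0,0,0.002,0,0,0,1,0,0,0,0,0,0,1]
}}

```text
clock: 7.13
eef_pos: [0.4583, -0.3391, 0.1645]
tool_rot: [0.836, 0.549, -0.0, -0.001]
ft_force: [-1.1, -0.0, -0.2]
grip_width: 0.0325
```

{"name": "drive_tool", "arguments": {
  "steps": [0,0,0.002,0,0,0,1,0,0,0,0,0,0,1]
}}

```text
clock: 7.3
eef_pos: [0.4587, -0.3393, 0.1631]
tool_rot: [0.836, 0.549, -0.0, -0.0]
ft_force: [0.3, -0.3, -0.7]
grip_width: 0.0327
```

{"name": "drive_tool", "arguments": {
  "steps": [0,0,0.001,0,0,0,1,0,0,0,0,0,0,1]
}}

```text
clock: 7.47
eef_pos: [0.4591, -0.3395, 0.1629]
tool_rot: [0.835, 0.55, 0.0, 0.0]
ft_force: [-1.2, 0.6, 2.3]
grip_width: 0.0325
```

{"name": "drive_tool", "arguments": {
  "steps": [0,0,0.001,0,0,0,1,0,0,0,0,0,0,1]
}}

```text
clock: 7.63
eef_pos: [0.4595, -0.3397, 0.1629]
tool_rot: [0.835, 0.55, 0.001, 0.001]
ft_force: [-1.3, 0.6, 5.4]
grip_width: 0.0324
```

{"name": "drive_tool", "arguments": {
  "steps": [0,0,0.001,0,0,0,1,0,0,0,0,0,0,1]
}}

```text
clock: 7.8
eef_pos: [0.4599, -0.3399, 0.1629]
tool_rot: [0.835, 0.55, 0.001, 0.002]
ft_force: [-1.2, 1.6, 9.9]
grip_width: 0.0328
```

Run:
```python
from h import *; o=snap("j"); lean("j")
t=cv2.imread("pics/j_side.png")[130:210,340:420]; cv2.imwrite("pics/j_side_z.png",cv2.resize(t,None,fx=7,fy=7,interpolation=cv2.INTER_CUBIC))
```

```text
n 369 363 388 173 199
[[174.  373.  380.  376.5]
 [178.  372.  380.  376. ]
 [182.  372.  379.  375.5]
 [186.  365.  386.  375.5]
 [190.  364.  388.  376. ]
 [194.  366.  388.  377. ]
 [198.  369.  381.  375. ]]
-12 pred slope -0.29253237788397807 col [373.1 179.5]
-8 pred slope -0.22293822250886083 col [374.1 180. ]
-4 pred slope -0.15730137284480664 col [375.1 180.5]
0 pred slope -0.09470134503990817 col [376.1 180.9]
4 pred slope -0.03435822978810747 col [377.2 181.2]
8 pred slope 0.02440963091957323 col [378.2 181.4]
12 pred slope 0.08221845890363816 col [379.2 181.6]
meas slope 0.042105263157888706 col at 375.58474416816824
```

View pics/j_side_z.png

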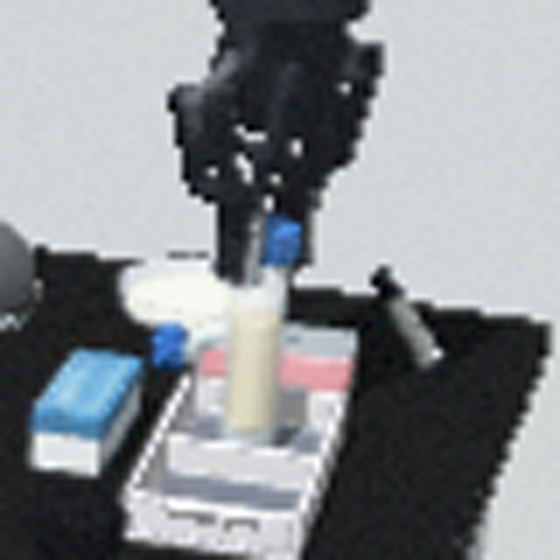

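{"name": "drive_tool", "arguments": {
  "steps": [0,0,-0.002,0,0,0,1,0,0,0,0,0,0,0.15,0,0,0,0,0,0,0,0,0,0,0,0,0,-0.1,0,0,0,0,0,0,-0.2,0,0,0,0,0,0,-0.3,0,0,0,0,0,0,-0.3]
}}

```text
clock: 8.48
eef_pos: [0.4588, -0.3393, 0.1621]
tool_rot: [0.835, 0.55, -0.0, -0.0]
ft_force: [0.0, -0.2, -0.3]
grip_width: 0.0553
```

Run:
```python
from h import *; to(.459,-.339,.3);o=snap("k"); lean("k")
t=cv2.imread("pics/k_side.png")[130:210,340:420]; cv2.imwrite("pics/k_side_z.png",cv2.resize(t,None,fx=7,fy=7,interpolation=cv2.INTER_CUBIC))
```

```text
clk 8.4833 pos [ 0.4588 -0.3393  0.1621] shift tool: [ 0.0003  0.0001 -0.1379] yaw x 66.66815961915343 toolz [-0.0004  0.0003 -1.    ] w 0.05530579488851124 F [ 0.014  -0.2047 -0.2684]
n 363 363 388 174 199
[[175.  373.  380.  376.5]
 [179.  372.  380.  376. ]
 [183.  372.  379.  375.5]
 [187.  364.  386.  375. ]
 [191.  364.  388.  376. ]
 [195.  366.  388.  377. ]]
-12 pred slope -0.28896057804078945 col [373.5 179.8]
-8 pred slope -0.21956544670000633 col [374.5 180.4]
-4 pred slope -0.1540748309500243 col [375.5 180.8]
0 pred slope -0.0915767253105202 col [376.5 181.2]
4 pred slope -0.031297126449354354 col [377.5 181.5]
8 pred slope 0.02744167596224328 col [378.6 181.8]
12 pred slope 0.08525352579012387 col [379.6 181.9]
meas slope 0.05877192982456128 col at 375.6013474359466
```

View pics/k_side_z.png

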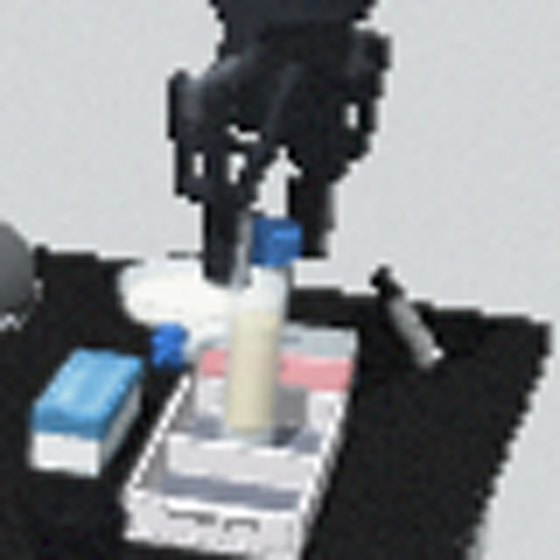

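{"name": "drive_tool", "arguments": {
  "steps": [0,0,-0.02,0,0,0,-0.3,0,0,-0.035,0,0,0,-0.3,0,0,-0.035,0,0,0,-0.4,0,0,-0.035,0,0,0,-0.4,0,0,-0.015,0,0,0,-0.4,0.025,-0.001,0,0,0,0,-0.4,0.038,-0.003,0,0,0,0,-0.4,0.038,-0.003,0,0,0,0,-0.4]
}}

```text
clock: 9.25
eef_pos: [0.4925, -0.2438, 0.303]
tool_rot: [0.836, 0.548, 0.0, 0.001]
ft_force: [1.2, 0.1, 0.6]
grip_width: 0.06
```

Run:
```python
from h import *; to(.6214,.1157,.3);o=snap("l")
t=cv2.imread("pics/l_side.png")[100:220,300:460]; cv2.imwrite("pics/l_side_z.png",cv2.resize(t,None,fx=4,fy=4,interpolation=cv2.INTER_CUBIC))
t=cv2.imread("pics/l_top.png")[130:270,230:470]; cv2.imwrite("pics/l_top_z.png",cv2.resize(t,None,fx=3.3,fy=3.3,interpolation=cv2.INTER_CUBIC))
```

```text
clk 9.25 pos [ 0.4925 -0.2438  0.303 ] shift tool: [ 0.381  -0.0252  0.0029] yaw x 66.48962089394261 toolz [ 0.0014 -0.0006 -1.    ] w 0.06001655584390396 F [1.1993 0.0918 0.5705]
```

View pics/l_side_z.png

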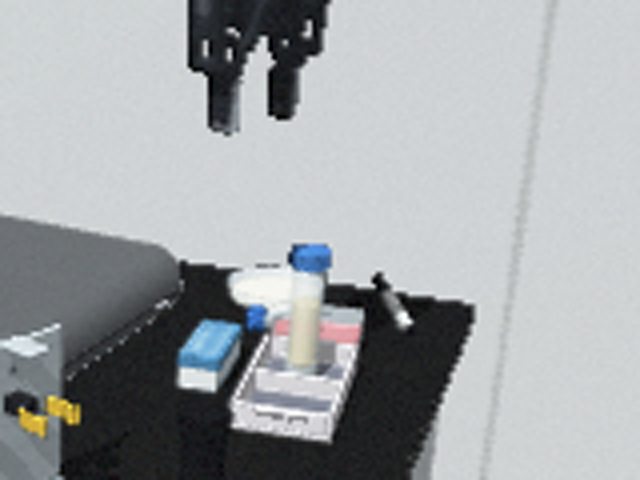

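View pics/l_top_z.png

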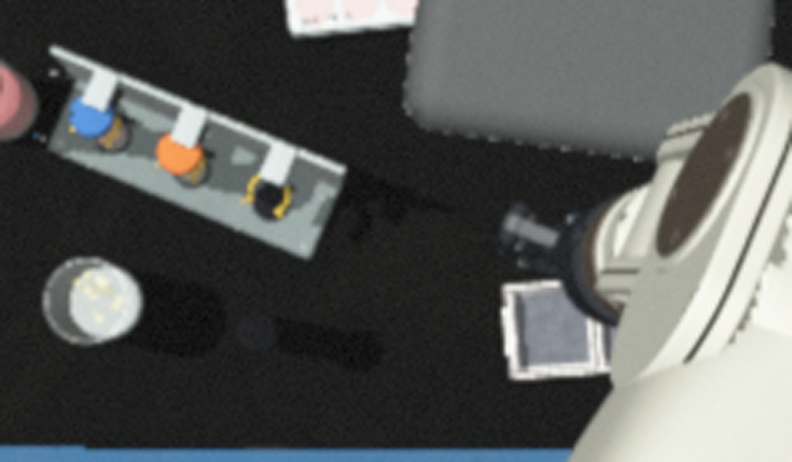

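{"name": "drive_tool", "arguments": {
  "steps": [0.038,-0.0025,0,0,0,0,-0.4,0.038,-0.0025,0,0,0,0,-0.4,0.038,-0.0025,0,0,0,0,-0.4,0.038,-0.0025,0,0,0,0,-0.4,0.038,-0.0025,0,0,0,0,-0.4,0.038,-0.0025,0,0,0,0,-0.4,0.038,-0.0025,0,0,0,0,-0.4,0.038,-0.0025,0,0,0,0,-0.4]
}}

```text
clock: 10.02
eef_pos: [0.5949, 0.0444, 0.3024]
tool_rot: [0.836, 0.549, -0.0, 0.0]
ft_force: [-0.2, 0.2, 0.4]
grip_width: 0.0597
```

{"name": "drive_tool", "arguments": {
  "steps": [0.036,-0.0025,0,0,0,0,-0.4,0.02,0,0,0,0,0,-0.4,0,0,0,0,0,0,-0.4,0,0,0,0,0,0,-0.4]
}}

```text
clock: 10.35
eef_pos: [0.6145, 0.0964, 0.3017]
tool_rot: [0.835, 0.55, -0.001, 0.0]
ft_force: [0.2, -0.1, 0.1]
grip_width: 0.0603
```

Run:
```python
from h import *; to(.6214,.1157,.2)
```

```text
clk 10.35 pos [0.6145 0.0964 0.3017] shift tool: [ 0.0205 -0.0012  0.1016] yaw x 66.78843089221436 toolz [-0.0009 -0.0007 -1.    ] w 0.060256168900474104 F [ 0.1913 -0.0857  0.0768]
```

{"name": "drive_tool", "arguments": {
  "steps": [0.0205,0,0,0,0,0,-0.4,0,0,0.03,0,0,0,-0.4,0,0,0.03,0,0,0,-0.4,0,0,0.03,0,0,0,-0.4,0,0,0.015,0,0,0,-0.4,0,0,0,0,0,0,-0.4,0,0,0,0,0,0,-0.4]
}}

```text
clock: 10.93
eef_pos: [0.6218, 0.1128, 0.1968]
tool_rot: [0.836, 0.549, -0.001, -0.0]
ft_force: [0.5, -0.8, 1.0]
grip_width: 0.0597
```

Run:
```python
from h import *; to(.6214,.1157,.167);o=snap("n")
t=cv2.imread("pics/n_side.png")[120:260,210:390]; cv2.imwrite("pics/n_side_z.png",cv2.resize(t,None,fx=4.2,fy=4.2,interpolation=cv2.INTER_CUBIC))
t=cv2.imread("pics/n_top.png")[110:270,190:390]; cv2.imwrite("pics/n_top_z.png",cv2.resize(t,None,fx=3.7,fy=3.7,interpolation=cv2.INTER_CUBIC))
```

```text
clk 10.9333 pos [0.6218 0.1128 0.1968] shift tool: [ 0.0026 -0.0015  0.0298] yaw x 66.55243791292077 toolz [-0.0024 -0.0008 -1.    ] w 0.05967571735937463 F [ 0.534  -0.7774  1.0454]
```

View pics/n_side_z.png

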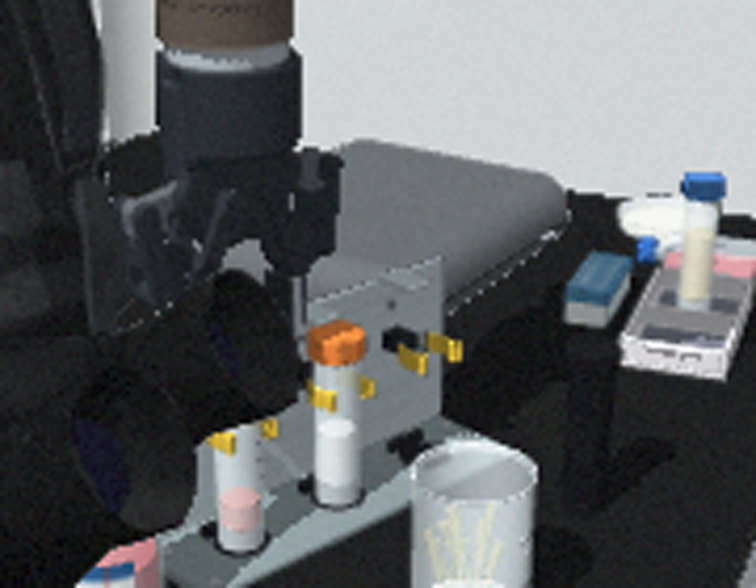

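View pics/n_top_z.png

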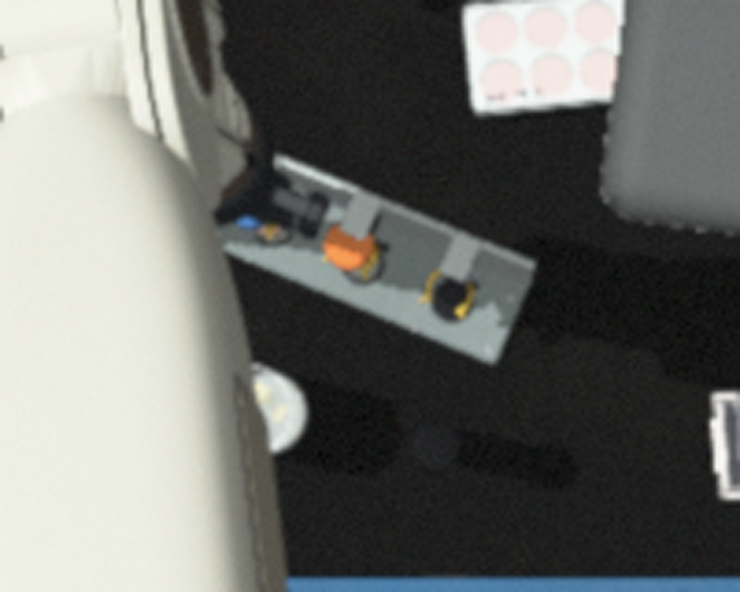

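{"name": "drive_tool", "arguments": {
  "steps": [0.0025,-0.0015,0.01,0,0,0,-0.4,0,0,0.01,0,0,0,-0.4,0,0,0.0098,0,0,0,-0.4,0,0,0,0,0,0,-0.4,0,0,0,0,0,0,-0.4]
}}

```text
clock: 11.45
eef_pos: [0.6212, 0.1173, 0.1663]
tool_rot: [0.835, 0.55, -0.001, -0.0]
ft_force: [-1.2, -0.3, 0.8]
grip_width: 0.0599
```

Run:
```python
from h import *; to(.6214,.1157,.167)
```

```text
clk 11.45 pos [0.6212 0.1173 0.1663] shift tool: [-0.0014  0.0008 -0.0007] yaw x 66.68110454538395 toolz [-0.0026 -0.0006 -1.    ] w 0.05994535122216837 F [-1.2003 -0.2828  0.7703]
```

Aligned over the left cap to about 1.5 mm; closing now.

{"name": "drive_tool", "arguments": {
  "steps": [-0.001,0,0,0,0,0,0.5,0,0,0,0,0,0,1,0,0,0,0,0,0,1,0,0,0,0,0,0,1,0,0,0,0,0,0,1]
}}

```text
clock: 11.87
eef_pos: [0.622, 0.1165, 0.1683]
tool_rot: [0.836, 0.549, 0.001, 0.0]
ft_force: [-0.2, -0.1, 1.5]
grip_width: 0.0327
```

{"name": "drive_tool", "arguments": {
  "steps": [0,-0.005,0,0,0,0,1,0,-0.005,0,0,0,0,1,0,-0.005,0,0,0,0,1]
}}

```text
clock: 12.12
eef_pos: [0.6126, 0.1206, 0.1694]
tool_rot: [0.836, 0.549, 0.004, 0.005]
ft_force: [9.9, -5.7, -0.7]
grip_width: 0.0326
```

{"name": "drive_tool", "arguments": {
  "steps": [0,-0.005,0,0,0,0,1,0,-0.005,0,0,0,0,1,0,-0.005,0,0,0,0,1,0,-0.005,0,0,0,0,1,0,-0.005,0,0,0,0,1,0,-0.005,0,0,0,0,1,0,0,0,0,0,0,1]
}}

```text
clock: 12.7
eef_pos: [0.5794, 0.135, 0.1678]
tool_rot: [0.835, 0.55, -0.0, -0.0]
ft_force: [1.3, -0.7, 3.4]
grip_width: 0.0323
```

{"name": "drive_tool", "arguments": {
  "steps": [0,0,-0.01,0,0,0,1,0,0,-0.02,0,0,0,1,0,0,-0.028,0,0,0,1,0,0,-0.028,0,0,0,1,0,0,-0.028,0,0,0,1,0,0,-0.02,0,0,0,1,0,0,0,0,0,0,1]
}}

```text
clock: 13.28
eef_pos: [0.5816, 0.1348, 0.3068]
tool_rot: [0.835, 0.55, 0.004, 0.001]
ft_force: [0.4, -0.1, 0.5]
grip_width: 0.0327
```

Run:
```python
from h import *; to(.453,-.265,.3);o=snap("q")
t=cv2.imread("pics/q_side.png")[80:220,210:390]; cv2.imwrite("pics/q_side_z.png",cv2.resize(t,None,fx=4.2,fy=4.2,interpolation=cv2.INTER_CUBIC))
t=cv2.imread("pics/q_top.png")[110:270,190:390]; cv2.imwrite("pics/q_top_z.png",cv2.resize(t,None,fx=3.7,fy=3.7,interpolation=cv2.INTER_CUBIC))
```

```text
clk 13.2833 pos [0.5816 0.1348 0.3068] shift tool: [-0.418   0.0402  0.005 ] yaw x 66.67254543098242 toolz [ 0.0071  0.0023 -1.    ] w 0.03270093432333635 F [ 0.4327 -0.0565  0.4846]
```

View pics/q_side_z.png

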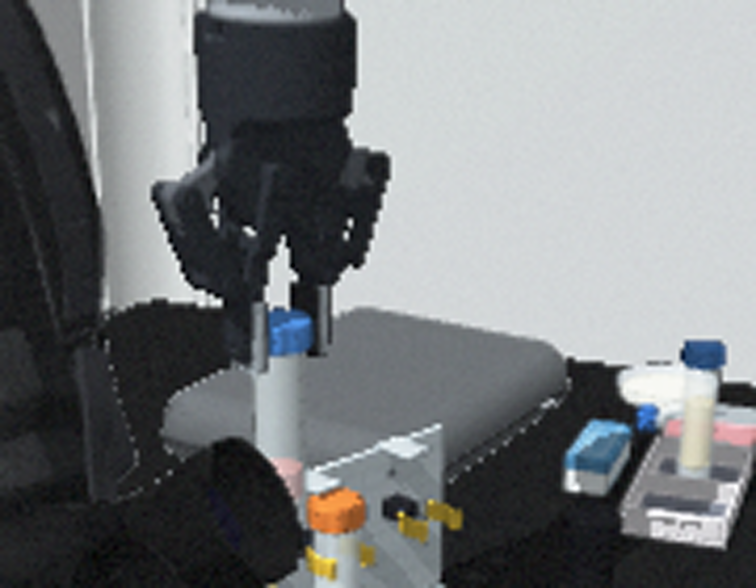

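View pics/q_top_z.png

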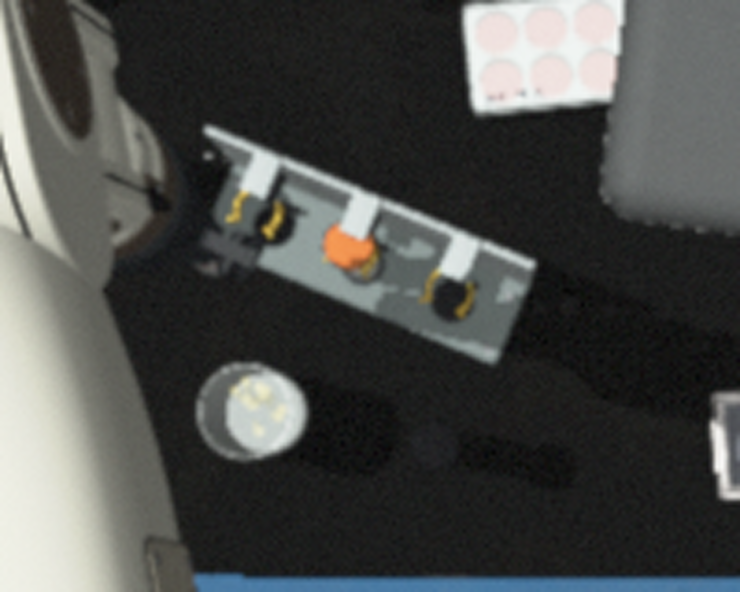

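{"name": "drive_tool", "arguments": {
  "steps": [-0.02,0.002,0,0,0,0,1,-0.035,0.0035,0,0,0,0,1,-0.038,0.0035,0,0,0,0,1,-0.038,0.0035,0,0,0,0,1,-0.038,0.0035,0,0,0,0,1,-0.038,0.0035,0,0,0,0,1,-0.038,0.0035,0,0,0,0,1,-0.038,0.0035,0,0,0,0,1]
}}

```text
clock: 14.05
eef_pos: [0.4905, -0.1372, 0.2992]
tool_rot: [0.835, 0.55, -0.002, -0.002]
ft_force: [0.9, 0.3, 0.1]
grip_width: 0.0325
```

{"name": "drive_tool", "arguments": {
  "steps": [-0.038,0.0035,0,0,0,0,1,-0.038,0.0035,0,0,0,0,1,-0.03,0.0035,0,0,0,0,1,-0.02,0.002,0,0,0,0,1,0,0,0,0,0,0,1,0,0,0,0,0,0,1]
}}

```text
clock: 14.55
eef_pos: [0.4528, -0.2571, 0.2994]
tool_rot: [0.836, 0.548, -0.001, -0.002]
ft_force: [-0.4, 0.0, -0.5]
grip_width: 0.0327
```

Run:
```python
from h import *; to(.453,-.265,.2);o=snap("r"); lean("r")
t=cv2.imread("pics/r_side.png")[80:220,290:470]; cv2.imwrite("pics/r_side_z.png",cv2.resize(t,None,fx=4.2,fy=4.2,interpolation=cv2.INTER_CUBIC))
```

```text
clk 14.55 pos [ 0.4528 -0.2571  0.2994] shift tool: [-0.0073  0.0038  0.0994] yaw x 66.51703441170469 toolz [-0.0038  0.0029 -1.    ] w 0.03270045146419701 F [-0.3907  0.0183 -0.5453]
n 224 371 381 139 163
[[139.  372.  381.  376.5]
 [143.  372.  380.  376. ]
 [147.  372.  380.  376. ]
 [151.  371.  380.  375.5]
 [155.  371.  379.  375. ]
 [159.  371.  379.  375. ]
 [163.  371.  378.  374.5]]
-12 pred slope -0.26988526952182346 col [372.3 146.3]
-8 pred slope -0.20554280132537547 col [373.4 146.8]
-4 pred slope -0.14414132705671406 col [374.5 147.2]
0 pred slope -0.08492040687089923 col [375.7 147.6]
4 pred slope -0.027214234001593986 col [376.8 147.9]
8 pred slope 0.029580221271445176 col [378. 148.]
12 pred slope 0.08602937374829484 col [379.1 148.1]
meas slope -0.07030075187969963 col at 375.64487538571433
```

View pics/r_side_z.png

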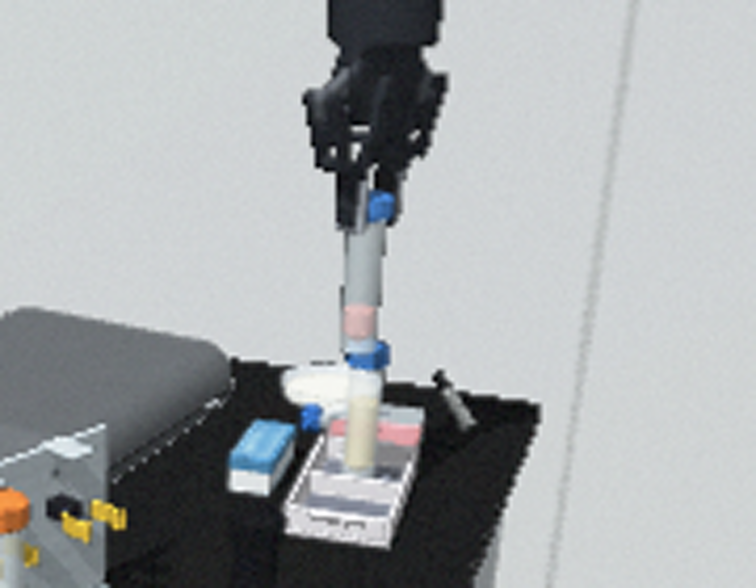

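{"name": "drive_tool", "arguments": {
  "steps": [-0.0025,0.001,0.028,0,0,0,1,0,0,0.03,0,0,0,1,0,0,0.03,0,0,0,1,0,0,0.018,0,0,0,1,0,0,0.008,0,0,0,1,0,0,0,0,0,0,1,0,0,0,0,0,0,1]
}}

```text
clock: 15.23
eef_pos: [0.4546, -0.2587, 0.1879]
tool_rot: [0.835, 0.55, 0.0, -0.0]
ft_force: [0.3, -1.5, -0.1]
grip_width: 0.0321
```

Run:
```python
from h import *; to(.453,-.262,.165);o=snap("s"); lean("s")
t=cv2.imread("pics/s_side.png")[110:220,310:450]; cv2.imwrite("pics/s_side_z.png",cv2.resize(t,None,fx=5.4,fy=5.4,interpolation=cv2.INTER_CUBIC))
```

```text
clk 15.2333 pos [ 0.4546 -0.2587  0.1879] shift tool: [-0.0037 -0.0002  0.0229] yaw x 66.75739883774422 toolz [-0.0001  0.0002 -1.    ] w 0.032141109017717 F [ 0.2823 -1.5107 -0.0785]
n 284 358 384 174 204
[[175.  369.  377.  373. ]
 [179.  368.  376.  372. ]
 [183.  368.  376.  372. ]
 [187.  368.  376.  372. ]
 [191.  367.  375.  371. ]
 [195.  360.  379.  369.5]
 [202.  360.  374.  367. ]]
-12 pred slope -0.28561258271216816 col [369.1 180.4]
-8 pred slope -0.21669485159770902 col [370.1 181. ]
-4 pred slope -0.15167867400296825 col [371.2 181.5]
0 pred slope -0.08965496120533398 col [372.3 181.9]
4 pred slope -0.029852924163094683 col [373.4 182.2]
8 pred slope 0.028401631101376525 col [374.5 182.5]
12 pred slope 0.08571867558838737 col [375.6 182.6]
meas slope -0.11046732522796791 col at 371.96409960550255
```

View pics/s_side_z.png

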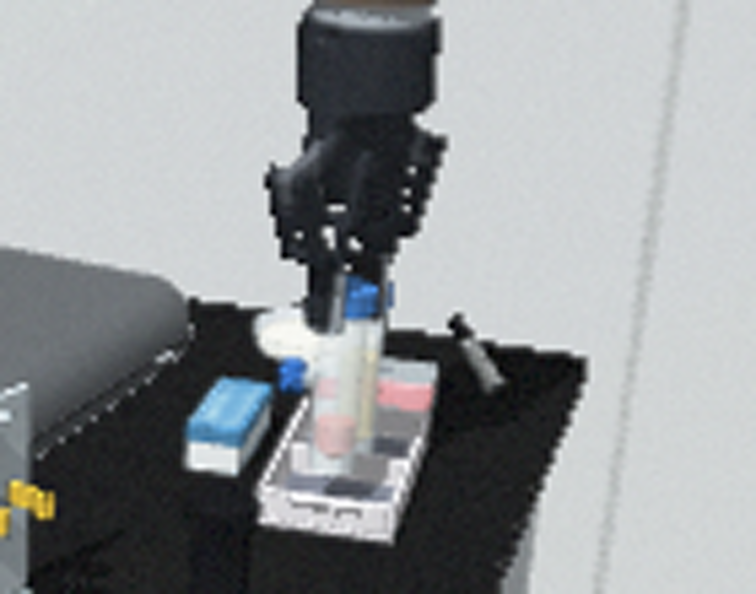

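{"name": "drive_tool", "arguments": {
  "steps": [-0.003,0,0.01,0,0,0,1,0,0,0.008,0,0,0,1,0,0,0.003,0,0,0,1,0,0,0,0,0,0,1]
}}

```text
clock: 15.67
eef_pos: [0.4521, -0.2619, 0.1654]
tool_rot: [0.836, 0.549, -0.0, -0.001]
ft_force: [-0.9, 0.9, -0.1]
grip_width: 0.0327
```

{"name": "drive_tool", "arguments": {
  "steps": [0,0,0.002,0,0,0,1,0,0,0,0,0,0,1]
}}

```text
clock: 15.83
eef_pos: [0.4529, -0.2623, 0.1645]
tool_rot: [0.836, 0.549, 0.0, -0.0]
ft_force: [0.7, -0.1, -0.5]
grip_width: 0.0326
```

{"name": "drive_tool", "arguments": {
  "steps": [0,0,0.001,0,0,0,1,0,0,0,0,0,0,1]
}}

```text
clock: 16.0
eef_pos: [0.4533, -0.2624, 0.1643]
tool_rot: [0.835, 0.55, 0.0, 0.001]
ft_force: [-1.0, -0.1, 2.6]
grip_width: 0.0324
```

{"name": "drive_tool", "arguments": {
  "steps": [0,0,0.001,0,0,0,1,0,0,0,0,0,0,1]
}}

```text
clock: 16.17
eef_pos: [0.4537, -0.2626, 0.1642]
tool_rot: [0.835, 0.55, 0.001, 0.001]
ft_force: [-0.7, -0.1, 7.9]
grip_width: 0.0326
```

Foot is on the floor (7.9 N). Relieve the pressure and open slightly.

{"name": "drive_tool", "arguments": {
  "steps": [0,0,-0.001,0,0,0,1,0,0,0,0,0,0,0.15,0,0,0,0,0,0,0,0,0,0,0,0,0,-0.1,0,0,0,0,0,0,-0.2,0,0,0,0,0,0,-0.2,0,0,0,0,0,0,-0.2]
}}

```text
clock: 16.75
eef_pos: [0.4529, -0.2621, 0.1634]
tool_rot: [0.835, 0.55, -0.0, -0.0]
ft_force: [-0.3, -0.4, 0.1]
grip_width: 0.0512
```

Run:
```python
from h import *; to(.453,-.262,.3);o=snap("t"); lean("t")
t=cv2.imread("pics/t_side.png")[130:210,340:420]; cv2.imwrite("pics/t_side_z.png",cv2.resize(t,None,fx=7,fy=7,interpolation=cv2.INTER_CUBIC))
```

```text
clk 16.75 pos [ 0.4529 -0.2621  0.1634] shift tool: [ 0.0002  0.     -0.1366] yaw x 66.669905894244 toolz [-0.0003  0.0001 -1.    ] w 0.051210779517142806 F [-0.2593 -0.3509  0.144 ]
n 423 359 385 182 210
[[183.  369.  377.  373. ]
 [187.  368.  376.  372. ]
 [191.  368.  376.  372. ]
 [195.  360.  378.  369. ]
 [199.  359.  385.  372. ]
 [203.  362.  384.  373. ]
 [207.  361.  384.  372.5]]
-12 pred slope -0.2865153061350557 col [369.5 187.9]
-8 pred slope -0.21666325906353262 col [370.5 188.5]
-4 pred slope -0.1508934525341401 col [371.6 189. ]
0 pred slope -0.0882660852691524 col [372.6 189.4]
4 pred slope -0.027988304612408428 col [373.7 189.8]
8 pred slope 0.030629628787738738 col [374.8 190. ]
12 pred slope 0.08820809274568084 col [375.9 190.2]
meas slope 0.025409373235462374 col at 371.8650444569605
```

View pics/t_side_z.png

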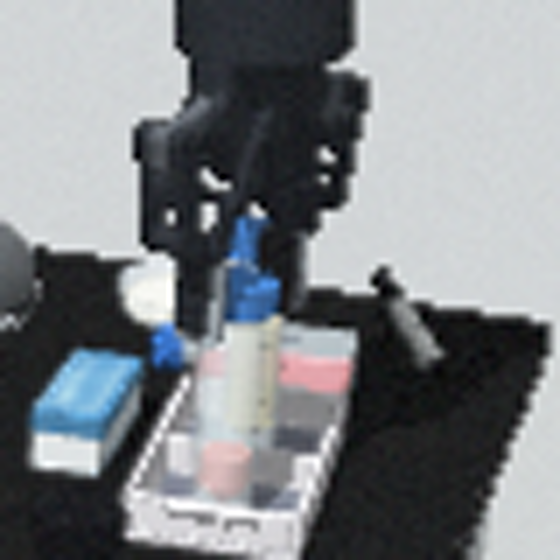

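Released and upright; raise straight up, then clear away so both cameras see the tray.

{"name": "drive_tool", "arguments": {
  "steps": [0,0,-0.01,0,0,0,-0.2,0,0,-0.02,0,0,0,-0.2,0,0,-0.035,0,0,0,-0.2,0,0,-0.035,0,0,0,-0.2,0,0,-0.035,0,0,0,-0.2,0.03,0,-0.01,0,0,0,-0.2,0.038,0,0,0,0,0,-0.2,0.038,0,0,0,0,0,-0.2]
}}

```text
clock: 17.52
eef_pos: [0.4956, -0.1647, 0.3113]
tool_rot: [0.836, 0.548, 0.001, 0.002]
ft_force: [1.2, -0.4, -0.8]
grip_width: 0.0513
```

{"name": "drive_tool", "arguments": {
  "steps": [0.038,-0.01,0,0,0,0,-0.2,0.038,-0.01,0,0,0,0,-0.2,0.038,-0.01,0,0,0,0,-0.2,0.03,-0.01,0,0,0,0,-0.2,0.02,0,0,0,0,0,-0.2,0,0,0,0,0,0,-0.2,0,0,0,0,0,0,-0.2]
}}

```text
clock: 18.1
eef_pos: [0.5232, 0.0026, 0.3092]
tool_rot: [0.835, 0.551, 0.0, 0.0]
ft_force: [0.6, 0.4, 0.5]
grip_width: 0.0514
```

Run:
```python
from h import *; to(.453,-.262,.3);o=snap("u")
t=cv2.imread("pics/u_side.png")[150:250,310:450]; cv2.imwrite("pics/u_side_z.png",cv2.resize(t,None,fx=5.4,fy=5.4,interpolation=cv2.INTER_CUBIC))
t=cv2.imread("pics/u_top.png")[120:270,230:480]; cv2.imwrite("pics/u_top_z.png",cv2.resize(t,None,fx=3.2,fy=3.2,interpolation=cv2.INTER_CUBIC))
c=np.array([.4555,-.302]); e=np.array([-.07,.9975]); ax=np.array([e[1],-e[0]])
p,d,m=o["top"]; hsv=cv2.cvtColor(p,cv2.COLOR_RGB2HSV).astype(int); C=cloud(p,d,m)
mk=(abs(hsv[...,0]-107)<12)&(hsv[...,1]>130)&(hsv[...,2]>100)&(C[...,2]>.09)
n,l,s,cc=cv2.connectedComponentsWithStats(mk.astype(np.uint8))
for i in range(1,n):
    if s[i][4]>30:
        X=plane(m,[cc[i]],.116)[0]; r=X[:2]-c; print("cap",cc[i],s[i],X,"z",np.median(C[l==i][:,2]),"tray x,y",r@ax,r@e)
```

```text
clk 18.1 pos [0.5232 0.0026 0.3092] shift tool: [-0.2709  0.0396  0.0093] yaw x 66.81941648346263 toolz [ 0.0005 -0.0004 -1.    ] w 0.051437076813602094 F [0.5966 0.3775 0.4815]
cap [433.2393 226.7778] [428 221  12  12 117] [ 0.4592 -0.3388  0.116 ] z 0.11529903192479973 tray x,y 0.0011154850378447064 -0.036936280062210274
cap [403.4224 229.2931] [398 224  12  12 116] [ 0.4529 -0.2622  0.116 ] z 0.11509017417717898 tray x,y 0.0001640074512851681 0.03989228405786057
```

View pics/u_side_z.png

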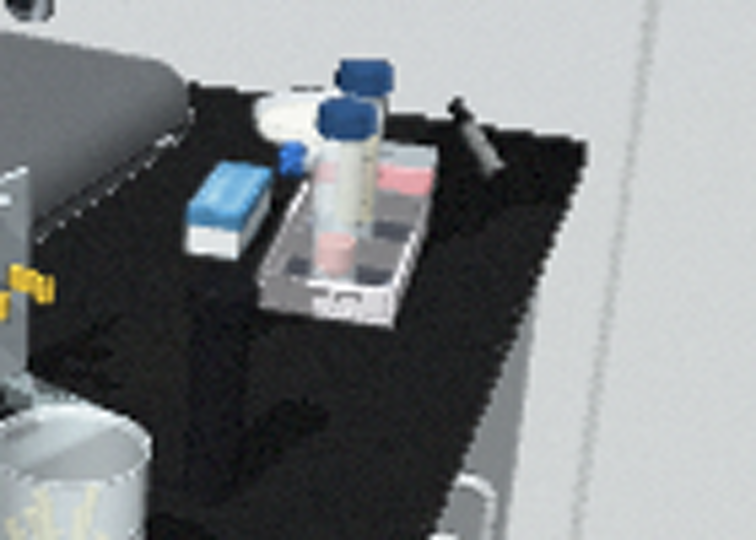

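View pics/u_top_z.png

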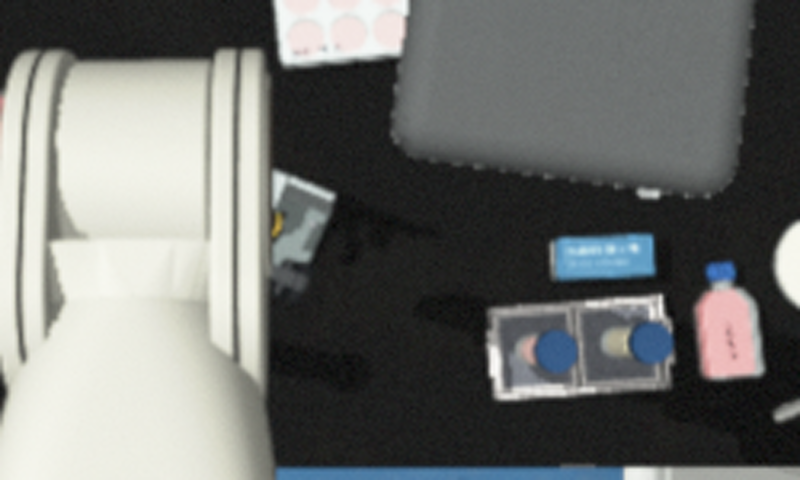

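Run:
```python
from h import *
for t in "aqu":
    p=pickle.load(open(t+".pkl","rb"))["side"][0]; h=cv2.cvtColor(p,cv2.COLOR_RGB2HSV).astype(int)
    mk=(abs(h[...,0]-13)<7)&(h[...,1]>150)&(h[...,2]>100); mk[:, :270]=0; mk[:,310:]=0; mk[:185]=0; mk[215:]=0
    v,u=np.nonzero(mk); print(t,len(u),u.mean(),v.mean())
s=bot.get_obs(); print(s["ft_force"],abs(s["joint_vel"]).max())
job_done()
```

```text
a 117 289.5982905982906 201.3760683760684
q 117 289.4871794871795 201.4102564102564
u 118 289.54237288135596 201.38983050847457
[-0.7005458  -0.61708794 -0.37355304] 0.019458093895464816
the job is handed in; nothing more can be done
```

I pulled both blue-capped tubes forward out of their clips, set them down on the tray floor and released them. The tan tube is in the right bay and the pink one in the left. I handed the job in at about 18 s on the robot's clock.

- **Tube positions:** in the last pictures the caps sit at tray x, y of about (1, -37) mm for tan and (0, +40) mm for pink. Both cap tops are at 115 mm, so both tubes are at floor height.
- **Upright:** both look upright. The last lean measurement on the tan tube was within about 2° of vertical. For the pink one it was within about 3°, judged from the few image rows that show only the tube. The overall slope fit came out larger both times after the tubes were on the floor (about 8 to 10°), because it also picked up tray pixels, so I ignored it.
- **Orange tube:** its cap moved less than 0.2 pixel in the side view between the start and the end.
- **Other objects:** I saw no displacement of the beaker, bottle, slide box or flask in the pictures. I did not measure them, and the arm partly hid the beaker and bottle in the last top view.
- **Robot:** the arm finished about 0.31 m above the worktop, in free air over the stand, touching nothing.

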